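Trace a cam plate's edge with a ball probe

TASK

Take the ball probe out of its stand and run its ball slowly along the whole wavy edge of the cam plate, from the end by the round stud to the end by the square stop, keeping the ball level with the edge and pressing just enough that the sprung plate stays pushed back a little all the way, about 1 mm, never more than 2 mm. Then put the probe back, upright and fully home in its stand, let go of it, and leave everything else on the bench where it is.

Things in the scene. Friction and masses are not known exactly. Their poses are not given: they have to be found in the camera images.
- fixture: Fixed black base of the checking fixture, 130 x 170 mm, 14 mm thick; origin at bench height, z up, y along the cam edge (+y: stud end, -y: stop end). On it a bare aluminium cam plate, 130 mm long in y, its wavy edge facing -x (robot side), its body reaching to x = +50 mm. Two screws on the plate reach 39 mm above the bench, all else 36 or less.
- fixture_edge (a point): Nominal middle of the plate's wavy edge, 28 mm up; axes as the fixture. Edge heights 22 to 34 mm (ball centre at 28 is level). Nominal edge in the fixture frame, mm: x = -15 + 11 sin(2 pi y/100), y +65 to -65. The plate is hand-clamped: the true edge is off this by up to 6 mm in x, 3 mm in y and 0.08 rad about the fixture's z; readings do not show it.
- fixture_stud (a point): Top centre of the round steel stud (diameter 14 mm, 22 mm tall) at the start end, fixture x +30, y +77, height 36 mm.
- fixture_stop (a point): Top centre of the square steel stop (22 x 12 mm, 22 mm tall) at the finish end, fixture x +30, y -77, height 36 mm.
- plate (a joint): How far the plate is pushed back on its sprung slide, m: 0 at rest, grows as its edge is pushed along the fixture's +x (within 0.08 rad). Spring 4 N per mm, no preload or friction, end stop at 8 mm. 1 mm (4 N) is a good trace; below 0.1 mm the trace is lost, above 2 mm (8 N) it is overloaded. Reading is noisy; the tool force tells more.
- probe: Hand probe, about 90 g, upright in its stand at the start. Origin at the lowest point of its ball, z up its axis. From below: steel ball, diameter 10 mm; rod, diameter 6; grey square handle 20 x 20 mm (sides along its x and y) from 43 to 103 mm above the origin, flat underside; steel cap to 107 mm.
- probe_ball (a point): Centre of the probe's ball, 5 mm above the probe's origin. Dry metal on metal: dragging it along the edge takes a friction force up to about as large as the push.
- stand: Fixed white stand block, 70 x 70 mm, 50 mm high, origin under its centre; an upright round hole of diameter 14 mm goes right through its middle, mouth chamfered 2 mm. The probe hangs in it with its handle's underside resting on the block's top, the probe's origin 7 mm above the bench.
- stand_hole0 (a point): Centre of the hole's mouth, on the stand's top face, 50 mm above the bench.
- tube_rack: Bystander: blue wire rack with three capped tubes, 70 x 90 mm, 88 mm high; origin at the centre of its underside. Leave it alone.
- reagent_bottle: Bystander: amber glass bottle, diameter 60, 110 mm high; origin at the centre of its underside. Leave it alone.
- beaker: Bystander: glass beaker, diameter 66, 80 mm high; origin at the centre of its underside. Leave it alone.
- dish: Bystander: clear lidded dish, diameter 92, 16 mm high; origin at the centre of its underside. Leave it alone.
- vial: Bystander: small glass vial, diameter 26, 50 mm high; origin at the centre of its underside. Leave it alone.
- tweezers: Bystander: steel tweezers lying flat, 110 mm long; origin at the centre of its underside. Leave it alone.
- slide_box: Bystander: grey slide box, 80 x 100 x 30 mm; origin at the centre of its underside. Leave it alone.
There are look-alikes about, which are no part of the job. Of the things shaped like the probe, the grey one is meant.

How it is judged:
By the outcome, as a careful person would: the job done as asked, in the order asked, and still so for the second after the job is handed in, with the robot touching nothing.
It also fails if it takes over 72 s, if anything falls off the work surface, if the arm or the gripper's body presses on something with over 40 N, if the wrist force passes 120 N, or if a joint passes its speed limit or range.

ROBOT

A 7-joint arm with a two-finger parallel gripper is mounted at the origin on the work surface. World frame = base frame: x ahead of the robot, y to its left, z up, the work surface at z = 0. Lengths are in m, angles in rad, forces in N, time in s.
With the tool pointing down it reaches from about 0.425 to 1.025 m from the base axis. Payload 9.4 kg.
Tool frame: the origin (TCP) lies between the finger pads; the fingertips stand 14 mm ahead of it and the grasp point (between the pads) lies 5 mm behind it; z points along the fingers, x is the direction in which the jaws open and shut, and the axes are right-handed (so a half turn about z gives the same grasp; the last joint's range is limited). The gripper opens to 93 mm and grips with 3 to 60 N. Pads are 15 mm wide; open, the fingers measure 128 mm over their backs; the gripper's body (75 mm by 188 mm) begins 65 mm behind the grasp point.
Start: joints at [-1.358, 0.599, -0.003, 1.599, 0.002, 0.943, -0.08], TCP at [0.207, 0.695, 0.233] pointing down, gripper open.
Joint ranges: [-2.57, 2.57], [-0.35, 1.97], [-1.29, 1.29], [0.11, 2.56], [-1.05, 4.19], [0.11, 1.86], [-2.63, 2.63]. Speed limits (rad/s): [2.22, 2.22, 3.01, 3.01, 3.14, 3.14, 3.14].

INTERFACE

Orientations are given as a rotation vector (axis times angle).
In Python, from cell import robot, vision gives the robot as it stands. The module is installed in compiled form; this text tells all that it offers.
- The arm moves only by the tool jog_arm, never from a script. Its argument "increments" is a list of rows, each an object of numbers: "tx", "ty", "tz": the shift along the world's x, y, z in m; "rx", "ry", "rz": the turn, a rotation vector about the world's x, y, z in degrees; "hand": the opening, from 0 (shut) to 1 (fully open). A call has 1 to 20 rows; each row is the pose to reach, as a shift and turn from the pose commanded when the call began; what a row does not reach only later rows make up. A row lasts 1/8 s, in which the tool goes at most 62.5 mm and 10.7 degrees, less where a joint would pass 70% of its speed; a pose out of reach is approached as far as the arm can. A call with a gripper value outside its range is refused whole. The fingers move at their own pace and stop on an object; "newtons" is the grip in N (left out, the last holds). Time passes only in rows, so rows that repeat a pose let the fingers close. It gives the time, the measured TCP pose, the force and the opening at its end, in the units of the state.
- robot.observe(): the state, without advancing time (a new reading comes with each control period).
- vision.read_camera(name): name is "side" or "top"; returns the picture (384x512x3 uint8, blue, green, red); there is no depth.
- vision.camera_info(name): a dict with "mtx" (3x3 intrinsics, pixels), "rvec" (rotation vector, rad) and "tvec" (3), from world to camera coordinates, as OpenCV has them. Camera axes: x right, y down, z forward; pixel columns grow to the right and rows downward; lengths in m; the calibration is good to about 2 mm. A picture is of the moment at which its call begins. camera_info takes no time and is no camera call.
- robot.job_done(): hands the job in, once; it reports no verdict.
The state is a dict: "time": time; "joint_positions": joint angles; "qd": joint speeds; "effort": joint torques, N m; "tcp_pos": TCP position; "orientation": TCP orientation; "force": force on the tool from outside, world axes, zero at the start; "moment": the same for the moment, N m; "grip_width": finger opening in m.
Only numpy, scipy, OpenCV 4.12 (cv2) and the standard library are available. Lean on these libraries where they do the work, as an engineer would, in place of code of your own. Each camera call takes 0.05 s, during which the arm holds its last target. There are 200 camera calls.

## Working session

There is one attempt and no reset: what is moved stays moved. The work goes in short steps, Python scripts to look and compute and a tool call to move; the robot and the scene stay as the last step left them, time stands still between calls to the robot, and variables do not carry over. Pictures are saved under pics/ and viewed, about 8 in all and at most 12, crops included, and the job is handed in when it is done.

Besides the shell and the picture viewer there is one more tool, called after ">>>" as name(argument=value, ...) on one line, values as JSON. jog_arm: Moves the arm, as the interface text tells. Its arguments: {"type":"object","properties":{"increments":{"type":"array","items":{"type":"object","properties":{"tx":{"type":"number"},"ty":{"type":"number"},"tz":{"type":"number"},"rx":{"type":"number"},"ry":{"type":"number"},"rz":{"type":"number"},"hand":{"type":"number"}}}},"newtons":{"type":"number"}},"required":["increments"]}

```bash
mkdir -p pics; cat > h.py <<'E'
import numpy as np, cv2
from cell import robot, vision
def cam(n):
    i=vision.camera_info(n); return np.array(i['mtx'],float),np.array(i['rvec'],float).ravel(),np.array(i['tvec'],float).ravel()
def proj(n,p):
    K,r,t=cam(n); return cv2.projectPoints(np.atleast_2d(np.array(p,float)),r,t,K,None)[0].reshape(-1,2)
def ray(n,uv):
    K,r,t=cam(n); R=cv2.Rodrigues(r)[0]; d=R.T@np.linalg.inv(K)@np.array([uv[0],uv[1],1.]); return -R.T@t,d
def atz(n,uv,z):
    c,d=ray(n,uv); return c+d*(z-c[2])/d[2]
def tri(a,b):
    c1,d1=ray('top',a); c2,d2=ray('side',b); s=np.linalg.lstsq(np.c_[d1,-d2],c2-c1,rcond=None)[0]
    p,q=c1+s[0]*d1,c2+s[1]*d2; return (p+q)/2,np.linalg.norm(p-q)
E
python3 - <<'E'
from h import *
np.set_printoptions(precision=4,suppress=True)
t=vision.read_camera('top');s=vision.read_camera('side')
cv2.imwrite('pics/t0.png',t);cv2.imwrite('pics/s0.png',s)
cv2.imwrite('pics/both.png',cv2.resize(np.vstack([t,s]),None,fx=.78,fy=.78)) 
cv2.imwrite('pics/t0b.png',cv2.resize(t,(800,600)));cv2.imwrite('pics/s0b.png',cv2.resize(s,(800,600)))
print(robot.observe())
for n in('top','side'):
    K,r,tt=cam(n);print(n,K.tolist(),-cv2.Rodrigues(r)[0].T@tt)
E
```

```text
{'time': 0.1, 'joint_positions': array([-1.3577,  0.6   , -0.0025,  1.6   ,  0.0018,  0.9429, -0.0798]), 'qd': array([ 0.0009, -0.    , -0.0008, -0.0016, -0.0006, -0.0018, -0.    ]), 'effort': array([  0.0055, -76.6552,   1.5023, -25.2934,  -0.0523,   0.0136,
         0.0001]), 'tcp_pos': array([0.2071, 0.6944, 0.2319]), 'orientation': array([ 2.5181,  1.877 , -0.0015]), 'force': array([0.1463, 0.515 , 0.1305]), 'moment': array([ 0.011 , -0.0053,  0.0151]), 'grip_width': 0.09296006829792894}
top [[365.792180241583, 0.0, 256.2102265006505], [0.0, 365.792180241583, 192.80252502469537], [0.0, 0.0, 1.0]] [ 0.4821 -0.0016  0.9833]
side [[489.5425273241762, 0.0, 265.5607348129628], [0.0, 489.5425273241762, 196.3732688279808], [0.0, 0.0, 1.0]] [0.5301 0.9607 0.7054]
```

View pics/t0b.png

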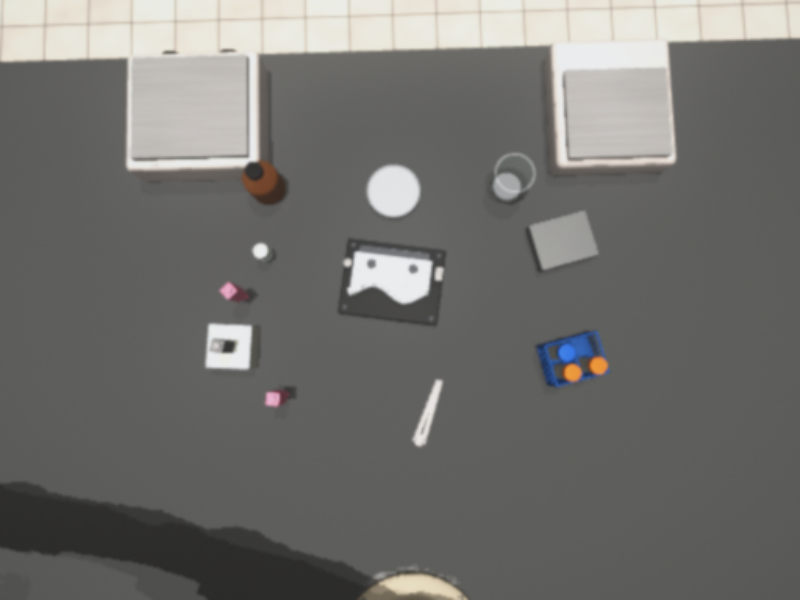

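View pics/s0b.png

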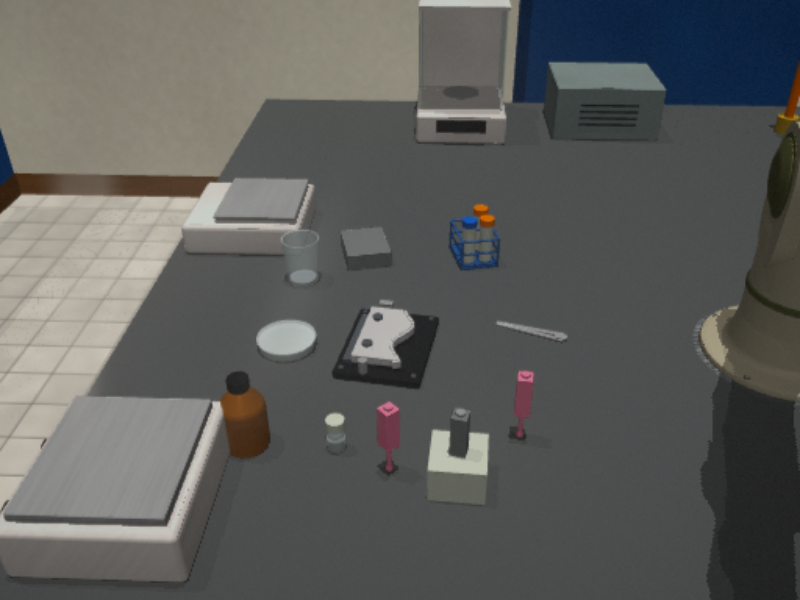

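The grey probe in the white stand is at top (222,346) and side (460,430). The look-alikes are pink, at top (230,291) and (274,399), side (388,430) and (523,395). The fixture is at top (392,282), with the stud at (347,262) and the stop at (439,273). Next, one composite close crop.

```bash
python3 - <<'E'
from h import *
t=cv2.imread('pics/t0.png');s=cv2.imread('pics/s0.png')
def c(im,x,y):
    k=cv2.resize(im[y:y+60,x:x+80],(400,300),interpolation=cv2.INTER_CUBIC)
    for i in range(0,80,10): cv2.line(k,(i*5,0),(i*5,6 if i%20 else 14),(0,255,255),1)
    for i in range(0,60,10): cv2.line(k,(0,i*5),(6 if i%20 else 14,i*5),(0,255,255),1)
    return k
cv2.imwrite('pics/c1.png',np.vstack([np.hstack([c(t,211,151),c(s,208,190)]),np.hstack([c(t,110,190),c(s,255,258)])]))
E
```

```text
(no output)
```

View pics/c1.png

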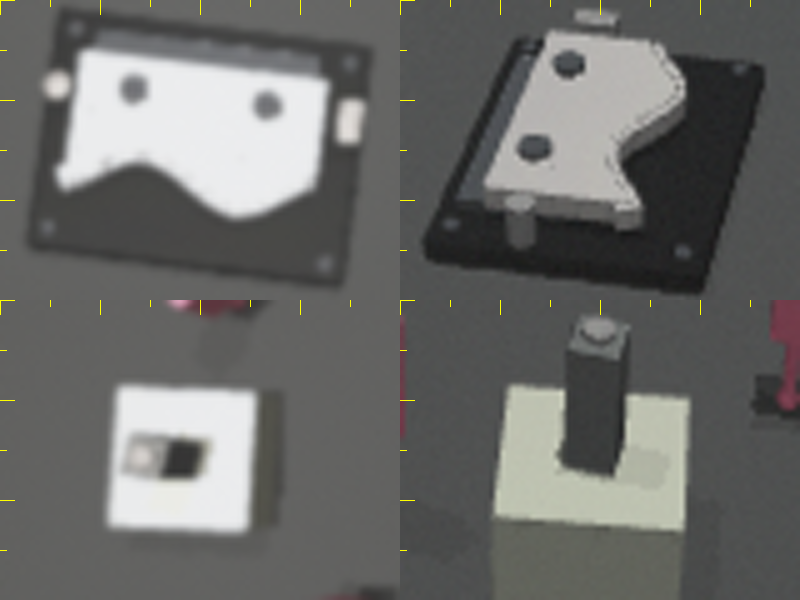

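```bash
cat > m.py <<'E'
from h import *
from scipy.optimize import least_squares
from scipy.spatial import cKDTree
np.set_printoptions(precision=4,suppress=True)
T=lambda p,o:((np.array(p,float)+.5)/5-.5)+o
t_=lambda p:T(p,np.array([211,151]));s_=lambda p:T(p,np.array([208,190]))
t2=lambda p:T(p,np.array([110,190]));s2=lambda p:T(p,np.array([255,258]))
nm=lambda n,a,b:print(n,*tri(a,b))
st=[((115,85),(107,85)),((257,90),(290,98)),((249,232),(285,230)),((107,228),(94,217))]
# side cam looks to -y: identify corners in world via plane z=.05
tc=np.array([atz('top',t2(a),.05) for a,_ in st]);sc=np.array([atz('side',s2(b),.05) for _,b in st])
print('stand top',tc[:,:2].tolist(),tc.mean(0));print('stand side',sc[:,:2].tolist(),sc.mean(0))
order=[int(np.argmin(np.linalg.norm(sc-p,axis=1))) for p in tc];print(order)
for i,j in enumerate(order): nm('corner',t2(st[i][0]),s2(st[j][1]))
nm('cap',t2((141,156)),s2((200,27)))
nm('stud',t_((57,87)),s_((120,200)));nm('stop',t_((350,118)),s_((198,15)))
fc=np.array([atz('top',t_(p),.014) for p in [(63,10),(372,47),(343,287),(27,247)]])
c=fc.mean(0);e=(fc[0]+fc[3]-fc[1]-fc[2])[:2];yaw=np.arctan2(-e[0],e[1]);print('fixture',c,yaw)
fs=np.array([atz('side',s_(p),.014) for p in [(365,68),(303,290),(25,244)]]);print(fs, fc)
# edge from top image
g=cv2.cvtColor(cv2.imread('pics/t0.png'),cv2.COLOR_BGR2GRAY).astype(float)
pts=[]
for u in range(224,275):
    col=g[:,u]
    for v in range(203,180,-1):
        if col[v]<140<=col[v-1]: pts.append((u,v-(140-col[v])/(col[v-1]-col[v])));break
pts=np.array(pts);W=np.array([atz('top',p,.034)[:2] for p in pts])
def curve(p):
    y=np.linspace(.065,-.065,800);x=-.015+.011*np.sin(2*np.pi*y/.1)
    C,S=np.cos(p[2]),np.sin(p[2]);return np.c_[p[0]+C*x-S*y,p[1]+S*x+C*y]
f=lambda p:cKDTree(curve(p)).query(W)[0]
r=least_squares(f,[c[0],c[1],yaw],loss='soft_l1',f_scale=.001,x_scale=[.01,.01,.1],diff_step=1e-3)
print('edge pose',r.x,'rms mm',np.sqrt(np.mean(f(r.x)**2))*1e3);print('res',(f(r.x)*1e3).round(1))
np.save('edge.npy',r.x)
E
python3 m.py
```

```text
stand top [[0.5371042241267691, 0.3197277917633829], [0.5325707830243495, 0.24696591137638363], [0.4605171730087959, 0.251328251950335], [0.4644597250600293, 0.3236034870006201]] [0.4987 0.2854 0.05  ]
stand side [[0.53273333879517, 0.25026642822815137], [0.46175387723916583, 0.2550090457837304], [0.4667489412932596, 0.32470301416666025], [0.5363270744530009, 0.3207638704251631]] [0.4994 0.2877 0.05  ]
[3, 0, 1, 2]
corner [0.5367 0.32   0.0492] 0.000814582760256135
corner [0.5327 0.2476 0.0476] 3.985166820053426e-05
corner [0.461  0.252  0.0472] 0.0010121156488286244
corner [0.4655 0.3238 0.0491] 0.002218704962441496
cap [0.4992 0.2858 0.1122] 4.4626092271994e-05
stud [0.6338 0.0905 0.0347] 0.0018932164902624193
stop [ 0.611  -0.0623  0.035 ] 0.0024803890709365123
fixture [0.6017 0.0162 0.014 ] -0.1509551573632166
[[ 0.5257 -0.0489  0.014 ]
 [ 0.5515  0.1253  0.014 ]
 [ 0.6779  0.0975  0.014 ]] [[ 0.6779  0.0885  0.014 ]
 [ 0.6531 -0.0767  0.014 ]
 [ 0.525  -0.057   0.014 ]
 [ 0.5508  0.1101  0.014 ]]
edge pose [ 0.5914  0.0209 -0.1522] rms mm 1.1176373166466422
res [0.8 0.9 0.6 0.2 0.2 0.2 0.1 0.1 0.3 0.1 0.3 0.1 0.1 0.1 0.3 0.2 0.2 0.1
 0.4 0.3 0.3 0.3 0.1 0.2 0.2 0.1 0.2 0.2 0.3 0.4 0.5 0.4 0.3 0.1 0.1 0.2
 0.3 0.2 0.  0.3 0.1 0.2 0.1 0.2 0.2 0.3 0.1 0.1 0.4 0.9 7.6]
```

```bash
python3 - <<'E'
from h import *
t=cv2.imread('pics/t0.png');s=cv2.imread('pics/s0.png')
o=[]
for im,n,x,y in((s,'side',280,258),(t,'top',130,212)):
    k=cv2.resize(im[y:y+40,x:x+25],(500,800)[::1] if 0 else (375,600),interpolation=cv2.INTER_CUBIC)
    for a,col in((-15,(0,0,255)),(-25,(0,255,0)),(-35,(255,255,0))):
        a=np.radians(a);q=np.array([[1,1],[1,-1],[-1,-1],[-1,1]])*.01@np.array([[np.cos(a),np.sin(a)],[-np.sin(a),np.cos(a)]])+[.499,.2865]
        for z in(.05,.11):
            p=((proj(n,np.c_[q,[z]*4])-[x,y]+.5)*15-.5).astype(np.int32);cv2.polylines(k,[p],True,col,1)
    o.append(k)
cv2.imwrite('pics/c2.png',np.hstack(o))
E
```

```text
(no output)
```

View pics/c2.png

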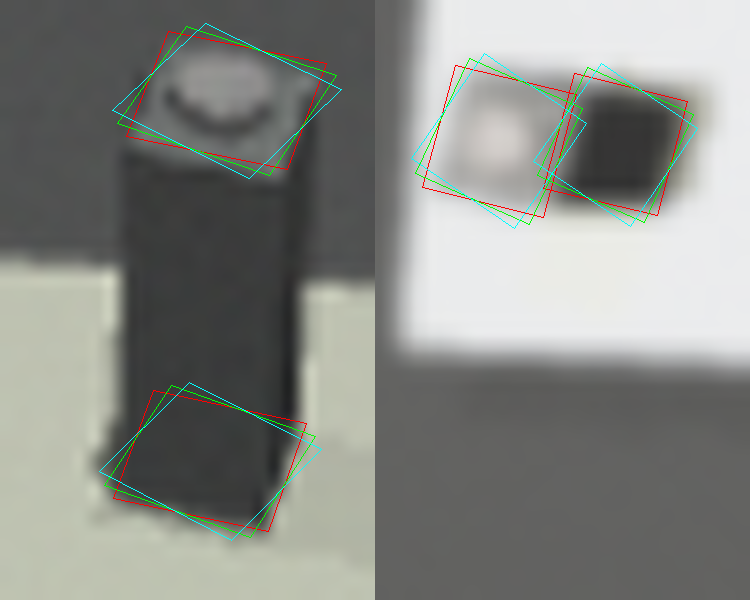

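The crop shows the grey probe standing in the stand's hole, with the handle turned about -12° (the red -15° outline nearly fits). Now moving over it.

>>> jog_arm(increments=[{"tx": 0.06,"ty": -0.08,"tz": 0,"rz": 4,"hand": 0.6},{"tx": 0.1,"ty": -0.14,"tz": 0,"rz": 4,"hand": 0.6},{"tx": 0.14,"ty": -0.195,"tz": 0,"rz": 4,"hand": 0.6},{"tx": 0.18,"ty": -0.25,"tz": 0,"rz": 4,"hand": 0.6},{"tx": 0.22,"ty": -0.305,"tz": 0,"rz": 4,"hand": 0.6},{"tx": 0.255,"ty": -0.36,"tz": 0,"rz": 4,"hand": 0.6},{"tx": 0.292,"ty": -0.408,"tz": 0,"rz": 4,"hand": 0.6},{"tx": 0.292,"ty": -0.408,"tz": -0.04,"rz": 4,"hand": 0.6},{"tx": 0.292,"ty": -0.408,"tz": -0.09,"rz": 4,"hand": 0.6},{"tx": 0.292,"ty": -0.408,"tz": -0.09,"rz": 4,"hand": 0.6},{"tx": 0.292,"ty": -0.408,"tz": -0.09,"rz": 4,"hand": 0.6},{"tx": 0.292,"ty": -0.408,"tz": -0.09,"rz": 4,"hand": 0.6}], newtons=40)

```text
$.increments[0]: bad value
```

>>> jog_arm(increments=[{"tx": 0.03,"ty": -0.045,"rz": 4,"hand": 0.6},{"tx": 0.06,"ty": -0.09,"rz": 4,"hand": 0.6}], newtons=40)

```text
$.increments[0]: bad value
```

>>> jog_arm(increments=[{"tx": 0.03,"ty": -0.045,"tz": 0.0,"rx": 0.0,"ry": 0.0,"rz": 4.0,"hand": 0.6},{"tx": 0.06,"ty": -0.09,"tz": 0.0,"rx": 0.0,"ry": 0.0,"rz": 4.0,"hand": 0.6}], newtons=40)

```text
time: 0.35
tcp_pos: [0.2674, 0.6036, 0.2319]
orientation: [2.449, 1.967, -0.001]
force: [0.8, -0.7, -0.8]
grip_width: 0.0775
```

>>> jog_arm(increments=[{"tx": 0.035,"ty": -0.05,"tz": 0.0,"rx": 0.0,"ry": 0.0,"rz": 0.0,"hand": 0.6},{"tx": 0.07,"ty": -0.1,"tz": 0.0,"rx": 0.0,"ry": 0.0,"rz": 0.0,"hand": 0.6},{"tx": 0.105,"ty": -0.15,"tz": 0.0,"rx": 0.0,"ry": 0.0,"rz": 0.0,"hand": 0.6},{"tx": 0.14,"ty": -0.2,"tz": 0.0,"rx": 0.0,"ry": 0.0,"rz": 0.0,"hand": 0.6},{"tx": 0.175,"ty": -0.25,"tz": 0.0,"rx": 0.0,"ry": 0.0,"rz": 0.0,"hand": 0.6},{"tx": 0.205,"ty": -0.29,"tz": 0.0,"rx": 0.0,"ry": 0.0,"rz": 0.0,"hand": 0.6},{"tx": 0.232,"ty": -0.317,"tz": -0.03,"rx": 0.0,"ry": 0.0,"rz": 0.0,"hand": 0.6},{"tx": 0.232,"ty": -0.317,"tz": -0.07,"rx": 0.0,"ry": 0.0,"rz": 0.0,"hand": 0.6},{"tx": 0.232,"ty": -0.317,"tz": -0.09,"rx": 0.0,"ry": 0.0,"rz": 0.0,"hand": 0.6},{"tx": 0.232,"ty": -0.317,"tz": -0.09,"rx": 0.0,"ry": 0.0,"rz": 0.0,"hand": 0.6}], newtons=40)

```text
time: 1.6
tcp_pos: [0.4984, 0.2871, 0.1411]
orientation: [-2.452, -1.964, 0.005]
force: [0.1, -0.2, -0.3]
grip_width: 0.0556
```

>>> jog_arm(increments=[{"tx": 0.0,"ty": 0.0,"tz": -0.03,"rx": 0.0,"ry": 0.0,"rz": 0.0,"hand": 0.6},{"tx": 0.0,"ty": 0.0,"tz": -0.055,"rx": 0.0,"ry": 0.0,"rz": 0.0,"hand": 0.5},{"tx": 0.0,"ty": 0.0,"tz": -0.066,"rx": 0.0,"ry": 0.0,"rz": 0.0,"hand": 0.4},{"tx": 0.0,"ty": 0.0,"tz": -0.066,"rx": 0.0,"ry": 0.0,"rz": 0.0,"hand": 0.3},{"tx": 0.0,"ty": 0.0,"tz": -0.066,"rx": 0.0,"ry": 0.0,"rz": 0.0,"hand": 0.1},{"tx": 0.0,"ty": 0.0,"tz": -0.066,"rx": 0.0,"ry": 0.0,"rz": 0.0,"hand": 0.1},{"tx": 0.0,"ty": 0.0,"tz": -0.066,"rx": 0.0,"ry": 0.0,"rz": 0.0,"hand": 0.1},{"tx": 0.0,"ty": 0.0,"tz": -0.066,"rx": 0.0,"ry": 0.0,"rz": 0.0,"hand": 0.1}], newtons=55)

```text
time: 2.6
tcp_pos: [0.4997, 0.2881, 0.0776]
orientation: [2.452, 1.964, 0.003]
force: [-0.7, -0.3, 6.3]
grip_width: 0.0198
```

```bash
python3 - <<'E'
from h import *
for i in range(3):
    o=robot.observe();print(o['time'],o['tcp_pos'],o['force'],o['moment'],o['joint_positions'])
E
```

```text
2.6 [0.49968752 0.28806561 0.07764946] [-0.69368811 -0.30150181  6.33549584] [-0.10776487  0.1482693  -0.02746801] [-0.6134106   0.63795248 -0.01173288  2.06368844  0.01667749  0.43838065
  0.71283432]
2.6 [0.49968752 0.28806561 0.07764946] [-0.69368811 -0.30150181  6.33549584] [-0.10776487  0.1482693  -0.02746801] [-0.6134106   0.63795248 -0.01173288  2.06368844  0.01667749  0.43838065
  0.71283432]
2.6 [0.49968752 0.28806561 0.07764946] [-0.69368811 -0.30150181  6.33549584] [-0.10776487  0.1482693  -0.02746801] [-0.6134106   0.63795248 -0.01173288  2.06368844  0.01667749  0.43838065
  0.71283432]
```

>>> jog_arm(increments=[{"tx": 0.0,"ty": 0.0,"tz": 0.01,"rx": 0.0,"ry": 0.0,"rz": 0.0,"hand": 0.1},{"tx": 0.0,"ty": 0.0,"tz": 0.025,"rx": 0.0,"ry": 0.0,"rz": 0.0,"hand": 0.1},{"tx": 0.0,"ty": 0.0,"tz": 0.045,"rx": 0.0,"ry": 0.0,"rz": 0.0,"hand": 0.1},{"tx": 0.0,"ty": 0.0,"tz": 0.07,"rx": 0.0,"ry": 0.0,"rz": 0.0,"hand": 0.1},{"tx": 0.0,"ty": 0.0,"tz": 0.07,"rx": 0.0,"ry": 0.0,"rz": 0.0,"hand": 0.1},{"tx": 0.0,"ty": 0.0,"tz": 0.07,"rx": 0.0,"ry": 0.0,"rz": 0.0,"hand": 0.1}])

```text
time: 3.35
tcp_pos: [0.499, 0.2877, 0.1467]
orientation: [2.452, 1.964, 0.0]
force: [0.6, -0.1, -1.2]
grip_width: 0.0195
```

```bash
python3 - <<'E'
from h import *
s=vision.read_camera('side');o=robot.observe();print(o['time'],o['tcp_pos'],o['force'],o['moment'])
cv2.imwrite('pics/s1.png',s)
p=proj('side',o['tcp_pos'])[0];print(p)
x,y=int(p[0])-40,int(p[1])-20
cv2.imwrite('pics/s1c.png',cv2.resize(s[y:y+75,x:x+80],(640,600),interpolation=cv2.INTER_CUBIC));print(x,y)
E
```

```text
3.4 [0.49884008 0.28756171 0.14625873] [-0.51473923  0.28457862 -1.12595435] [ 0.01491048 -0.02986316 -0.03153898]
[295.50298721 249.14752548]
255 229
```

View pics/s1c.png

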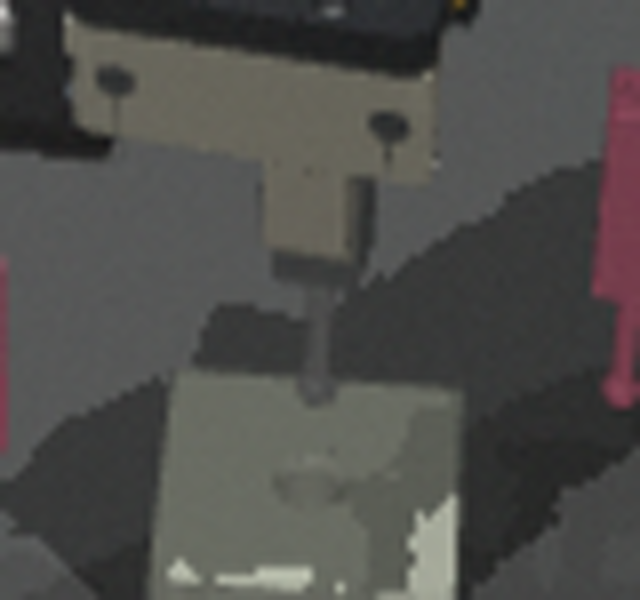

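The probe is held upright, with its ball at crop (318,388) just clear of the stand. Next: work out the trace in world coordinates.

```bash
cat > tr.py <<'E'
from h import *
np.set_printoptions(precision=4,suppress=True)
p=np.load('edge.npy')
def path(n=4001,y0=.0645,y1=-.0665):
    y=np.linspace(y0,y1,n);k=2*np.pi/.1
    x=-.015+.011*np.sin(k*y);xp=.011*k*np.cos(k*y);N=np.c_[-np.ones(n),xp]/np.sqrt(1+xp**2)[:,None]
    c=np.c_[x,y]+.005*N
    C,S=np.cos(p[2]),np.sin(p[2]);R=np.array([[C,-S],[S,C]])
    w=c@R.T+p[:2];L=np.r_[0,np.cumsum(np.linalg.norm(np.diff(w,axis=0),axis=1))]
    return y,w,L,R[:,0],L[-1],N@R.T
def at(s):
    y,w,L,_,_,_=path();return np.c_[np.interp(s,L,w[:,0]),np.interp(s,L,w[:,1]),np.interp(s,L,y)]
E
python3 - <<'E'
from tr import *
print('ball',atz('side',(255+318.5/8-.5,229+388.5/8-.5),.082), 'tcp cmd .499 .288')
print('len',path()[4],'ex',path()[3])
s=np.arange(0,.1651,.015);print(at(s))
e=[]
for y in(.065,-.065):
    x=-.015+.011*np.sin(2*np.pi*y/.1);C,S=np.cos(p[2]),np.sin(p[2]);e.append([p[0]+C*x-S*y,p[1]+S*x+C*y,.034])
print((proj('top',e)-[211,151]+.5)*5)
E
```

```text
ball [0.4988 0.2903 0.082 ] tcp cmd .499 .288
len 0.14674801090044218 ex [ 0.9884 -0.1516]
[[ 0.5729  0.087   0.0645]
 [ 0.5784  0.0731  0.0524]
 [ 0.5846  0.0594  0.0394]
 [ 0.5858  0.0447  0.0221]
 [ 0.578   0.0321  0.0063]
 [ 0.5678  0.0211 -0.0061]
 [ 0.5594  0.0087 -0.0183]
 [ 0.5568 -0.0059 -0.0306]
 [ 0.5607 -0.0203 -0.0427]
 [ 0.5671 -0.0338 -0.0551]
 [ 0.571  -0.0449 -0.0665]
 [ 0.571  -0.0449 -0.0665]]
[[ 62.9619 192.4008]
 [314.4559 189.5607]]
```

>>> jog_arm(increments=[{"tx": 0.016,"ty": -0.05,"tz": 0.0,"rx": 0.0,"ry": 0.0,"rz": 0.0,"hand": 0.1},{"tx": 0.032,"ty": -0.1,"tz": 0.0,"rx": 0.0,"ry": 0.0,"rz": 0.0,"hand": 0.1},{"tx": 0.047,"ty": -0.15,"tz": 0.0,"rx": 0.0,"ry": 0.0,"rz": 0.0,"hand": 0.1},{"tx": 0.062,"ty": -0.1995,"tz": 0.0,"rx": 0.0,"ry": 0.0,"rz": 0.0,"hand": 0.1},{"tx": 0.062,"ty": -0.1995,"tz": -0.02,"rx": 0.0,"ry": 0.0,"rz": 0.0,"hand": 0.1},{"tx": 0.062,"ty": -0.1995,"tz": -0.04,"rx": 0.0,"ry": 0.0,"rz": 0.0,"hand": 0.1},{"tx": 0.062,"ty": -0.1995,"tz": -0.054,"rx": 0.0,"ry": 0.0,"rz": 0.0,"hand": 0.1},{"tx": 0.062,"ty": -0.1995,"tz": -0.054,"rx": 0.0,"ry": 0.0,"rz": 0.0,"hand": 0.1},{"tx": 0.062,"ty": -0.1995,"tz": -0.054,"rx": 0.0,"ry": 0.0,"rz": 0.0,"hand": 0.1}], newtons=60)

```text
time: 4.53
tcp_pos: [0.5613, 0.0885, 0.0928]
orientation: [2.451, 1.965, 0.0]
force: [-0.8, 0.1, -0.9]
grip_width: 0.02
```

```bash
python3 - <<'E'
from h import *
o=robot.observe();s=vision.read_camera('side')
print(o['time'],o['tcp_pos'],o['force'],o['moment'],o['grip_width'])
cv2.imwrite('pics/s2.png',s)
x,y=208,165
cv2.imwrite('pics/s2c.png',cv2.resize(s[y:y+85,x:x+100],(705,600),interpolation=cv2.INTER_CUBIC))
E
```

```text
4.525 [0.56129928 0.08852284 0.09283094] [-0.81470226  0.13465144 -0.93080406] [-0.03357265 -0.00281622 -0.05503123] 0.019972215110401773
```

View pics/s2c.png

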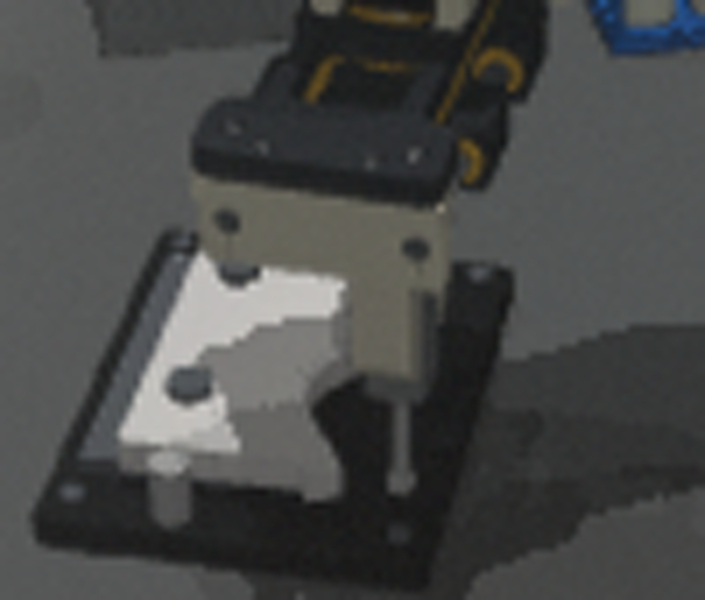

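Ball at crop (402,480) is level with the edge, about 12 mm short of it near the stud end. Approaching gently.

>>> jog_arm(increments=[{"tx": 0.004,"ty": -0.0006,"tz": 0.0,"rx": 0.0,"ry": 0.0,"rz": 0.0,"hand": 0.1},{"tx": 0.007,"ty": -0.001,"tz": 0.0,"rx": 0.0,"ry": 0.0,"rz": 0.0,"hand": 0.1},{"tx": 0.009,"ty": -0.0013,"tz": 0.0,"rx": 0.0,"ry": 0.0,"rz": 0.0,"hand": 0.1},{"tx": 0.0109,"ty": -0.0016,"tz": 0.0,"rx": 0.0,"ry": 0.0,"rz": 0.0,"hand": 0.1},{"tx": 0.0109,"ty": -0.0016,"tz": 0.0,"rx": 0.0,"ry": 0.0,"rz": 0.0,"hand": 0.1}])

```text
time: 5.2
tcp_pos: [0.5722, 0.0866, 0.0926]
orientation: [2.452, 1.964, 0.0]
force: [-0.5, -0.2, -1.2]
grip_width: 0.0195
```

Not yet in contact; go on in 0.5 mm steps.

>>> jog_arm(increments=[{"tx": 0.0005,"ty": 0.0,"tz": 0.0,"rx": 0.0,"ry": 0.0,"rz": 0.0,"hand": 0.1},{"tx": 0.001,"ty": -0.0001,"tz": 0.0,"rx": 0.0,"ry": 0.0,"rz": 0.0,"hand": 0.1},{"tx": 0.001,"ty": -0.0001,"tz": 0.0,"rx": 0.0,"ry": 0.0,"rz": 0.0,"hand": 0.1}])

```text
time: 5.58
tcp_pos: [0.5731, 0.0866, 0.0926]
orientation: [2.452, 1.964, 0.0]
force: [-1.1, 0.4, -0.6]
grip_width: 0.0197
```

>>> jog_arm(increments=[{"tx": 0.0005,"ty": 0.0,"tz": 0.0,"rx": 0.0,"ry": 0.0,"rz": 0.0,"hand": 0.1},{"tx": 0.001,"ty": -0.0001,"tz": 0.0,"rx": 0.0,"ry": 0.0,"rz": 0.0,"hand": 0.1},{"tx": 0.001,"ty": -0.0001,"tz": 0.0,"rx": 0.0,"ry": 0.0,"rz": 0.0,"hand": 0.1}])

```text
time: 5.95
tcp_pos: [0.5741, 0.0865, 0.0926]
orientation: [2.452, 1.964, 0.0]
force: [0.2, 0.7, -1.0]
grip_width: 0.02
```

>>> jog_arm(increments=[{"tx": 0.0005,"ty": 0.0,"tz": 0.0,"rx": 0.0,"ry": 0.0,"rz": 0.0,"hand": 0.1},{"tx": 0.001,"ty": -0.0001,"tz": 0.0,"rx": 0.0,"ry": 0.0,"rz": 0.0,"hand": 0.1},{"tx": 0.001,"ty": -0.0001,"tz": 0.0,"rx": 0.0,"ry": 0.0,"rz": 0.0,"hand": 0.1}])

```text
time: 6.32
tcp_pos: [0.5752, 0.0863, 0.0926]
orientation: [2.452, 1.964, 0.0]
force: [-0.5, -0.3, 0.3]
grip_width: 0.0194
```

>>> jog_arm(increments=[{"tx": 0.0005,"ty": 0.0,"tz": 0.0,"rx": 0.0,"ry": 0.0,"rz": 0.0,"hand": 0.1},{"tx": 0.0005,"ty": 0.0,"tz": 0.0,"rx": 0.0,"ry": 0.0,"rz": 0.0,"hand": 0.1}])

```text
time: 6.58
tcp_pos: [0.5756, 0.0864, 0.0926]
orientation: [2.452, 1.964, 0.0]
force: [0.4, -0.1, -1.3]
grip_width: 0.0195
```

>>> jog_arm(increments=[{"tx": 0.0005,"ty": -0.0001,"tz": 0.0,"rx": 0.0,"ry": 0.0,"rz": 0.0,"hand": 0.1},{"tx": 0.001,"ty": -0.0001,"tz": 0.0,"rx": 0.0,"ry": 0.0,"rz": 0.0,"hand": 0.1},{"tx": 0.001,"ty": -0.0001,"tz": 0.0,"rx": 0.0,"ry": 0.0,"rz": 0.0,"hand": 0.1}])

```text
time: 6.95
tcp_pos: [0.5764, 0.0863, 0.0926]
orientation: [-2.452, -1.964, 0.001]
force: [-1.3, 0.2, -0.4]
grip_width: 0.0197
```

```bash
python3 - <<'E'
from h import *
t=vision.read_camera('top');s=vision.read_camera('side')
o=robot.observe();print(o['time'],o['tcp_pos'],o['force'],o['moment'])
x,y=208,190
a=cv2.resize(s[y:y+60,x:x+80],(800,600),interpolation=cv2.INTER_CUBIC)
b=o['tcp_pos'].copy();b[2]=.028
q=(proj('side',b)[0]-[x,y]+.5)*10;cv2.drawMarker(a,tuple(int(v) for v in q),(0,0,255),0,12,1)
cv2.imwrite('pics/s3c.png',a)
E
```

```text
7.05 [0.57641945 0.08625887 0.09257728] [-0.36399695  0.11366417 -0.1297814 ] [-0.00905398  0.26923862 -0.02794   ]
```

View pics/s3c.png

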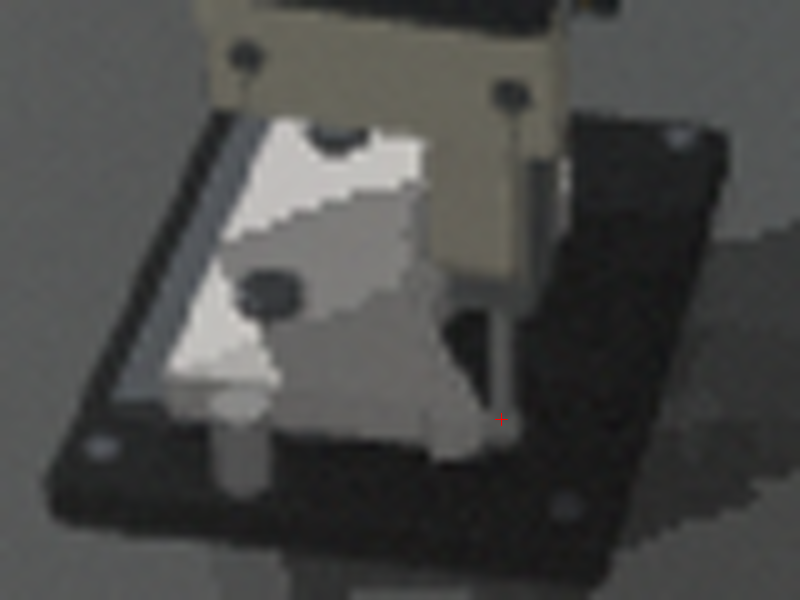

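>>> jog_arm(increments=[{"tx": 0.0005,"ty": -0.0001,"tz": 0.0,"rx": 0.0,"ry": 0.0,"rz": 0.0,"hand": 0.1},{"tx": 0.0005,"ty": -0.0001,"tz": 0.0,"rx": 0.0,"ry": 0.0,"rz": 0.0,"hand": 0.1}])

```text
time: 7.3
tcp_pos: [0.5768, 0.0862, 0.0926]
orientation: [-2.452, -1.964, 0.001]
force: [-1.4, -0.4, -0.4]
grip_width: 0.0198
```

```bash
cat > ob.py <<'E'
from h import *
import sys
np.set_printoptions(precision=3,suppress=True)
F=[];M=[]
n=int(sys.argv[1]) if len(sys.argv)>1 else 1
for i in range(n):
    if n>1: vision.read_camera('top')
    o=robot.observe();F.append(o['force']);M.append(o['moment'])
print(o['time'],np.mean(F,0),np.std(F,0),np.mean(M,0),np.std(M,0),o['tcp_pos'])
E
python3 ob.py 6
```

```text
7.6 [-1.515  0.276 -0.635] [0.649 0.567 0.566] [0.09  0.518 0.01 ] [0.029 0.045 0.039] [0.577 0.086 0.093]
```

>>> jog_arm(increments=[{"tx": 0.0005,"ty": -0.0001,"tz": 0.0,"rx": 0.0,"ry": 0.0,"rz": 0.0,"hand": 0.1},{"tx": 0.001,"ty": -0.0001,"tz": 0.0,"rx": 0.0,"ry": 0.0,"rz": 0.0,"hand": 0.1},{"tx": 0.001,"ty": -0.0001,"tz": 0.0,"rx": 0.0,"ry": 0.0,"rz": 0.0,"hand": 0.1}])

```text
time: 7.98
tcp_pos: [0.5776, 0.0861, 0.0925]
orientation: [-2.451, -1.964, 0.001]
force: [-4.8, 1.0, 0.8]
grip_width: 0.0199
```

```bash
python3 ob.py 12
```

```text
8.575 [-4.709  0.697  0.364] [0.45  0.412 0.513] [0.198 1.268 0.002] [0.033 0.081 0.025] [0.578 0.086 0.093]
```

Contact made: slide force about 4.8 N (1.2 mm), and the moment gives a clean reading with a 0.269 m lever. Trace helper next.

```bash
cat > nx.py <<'E'
# usage: nx.py curx cury s0 n step o0 o1  -> rows' deltas (mm) ; also current slide force
from tr import *
import sys
cx,cy,s0,n,st,o0,o1=[float(a) for a in sys.argv[1:]]
n=int(n);k=np.arange(1,n+1)
a=at(s0+k*st/1e3);ex=path()[3];w=a[:,:2]+ex*(o0+(o1-o0)*k/n)[:,None]/1e3
print(' '.join('(%.1f,%.1f)'%tuple(v) for v in (w-[cx,cy])*1e3),'contact y %.1f'%(a[-1,2]*1e3))
r=np.round((w-[cx,cy])[-1],4);print('end cmd %.4f %.4f'%(cx+r[0],cy+r[1]))
E
cat > fo.py <<'E'
from h import *
o=robot.observe();L=.269;f=o['force'];M=o['moment'];g=np.array([-(M[1]+.03)/L,M[0]/L])
print('t %.2f slide N: force %.1f moment %.1f ; Fy %.1f'%(o['time'],-(f[0]*.988-f[1]*.152),-(g@[.988,-.152]),g[1]),o['tcp_pos'].round(4),o['grip_width'])
E
python3 nx.py .5779 .0863 0 8 1.25 4.9 4.9
```

```text
(0.2,-1.2) (0.6,-2.4) (0.9,-3.6) (1.4,-4.8) (1.8,-6.0) (2.3,-7.1) (2.7,-8.3) (3.2,-9.4) contact y 56.4
end cmd 0.5811 0.0769
```

>>> jog_arm(increments=[{"tx": 0.0002,"ty": -0.0012,"tz": 0.0,"rx": 0.0,"ry": 0.0,"rz": 0.0,"hand": 0.1},{"tx": 0.0006,"ty": -0.0024,"tz": 0.0,"rx": 0.0,"ry": 0.0,"rz": 0.0,"hand": 0.1},{"tx": 0.0009,"ty": -0.0036,"tz": 0.0,"rx": 0.0,"ry": 0.0,"rz": 0.0,"hand": 0.1},{"tx": 0.0014,"ty": -0.0048,"tz": 0.0,"rx": 0.0,"ry": 0.0,"rz": 0.0,"hand": 0.1},{"tx": 0.0018,"ty": -0.006,"tz": 0.0,"rx": 0.0,"ry": 0.0,"rz": 0.0,"hand": 0.1}])

```text
time: 9.2
tcp_pos: [0.58, 0.0799, 0.0926]
orientation: [2.452, 1.964, 0.0]
force: [-3.3, 1.2, -0.5]
grip_width: 0.0196
```

```bash
python3 fo.py; for o in 4.4 4.9 5.4; do python3 nx.py .5797 .0803 6.25 8 1.25 4.9 $o;done
```

```text
t 9.20 slide N: force 3.5 moment 4.8 ; Fy 0.8 [0.58   0.0799 0.0926] 0.01964099141267473
(-4.0,-125.9) (-4.0,-125.9) (-4.1,-125.9) (-4.2,-125.9) (-4.2,-125.9) (-4.3,-125.9) (-4.3,-125.9) (-4.4,-125.9) contact y -66.5
end cmd 0.5753 -0.0456
(-3.9,-125.9) (-3.9,-125.9) (-3.9,-125.9) (-3.9,-125.9) (-3.9,-125.9) (-3.9,-125.9) (-3.9,-125.9) (-3.9,-125.9) contact y -66.5
end cmd 0.5758 -0.0456
(-3.8,-126.0) (-3.8,-126.0) (-3.7,-126.0) (-3.7,-126.0) (-3.6,-126.0) (-3.5,-126.0) (-3.5,-126.0) (-3.4,-126.0) contact y -66.5
end cmd 0.5763 -0.0457
```

```bash
sed -i 's/at(s0+k/at(s0\/1e3+k/' nx.py; python3 nx.py .5797 .0803 6.25 10 1.25 4.9 4.8
```

```text
(0.4,-1.1) (0.9,-2.3) (1.4,-3.4) (1.9,-4.6) (2.4,-5.7) (2.9,-6.8) (3.5,-7.9) (4.0,-9.1) (4.5,-10.2) (5.1,-11.3) contact y 49.3
end cmd 0.5848 0.0690
```

>>> jog_arm(increments=[{"tx": 0.0004,"ty": -0.0011,"tz": 0.0,"rx": 0.0,"ry": 0.0,"rz": 0.0,"hand": 0.1},{"tx": 0.0009,"ty": -0.0023,"tz": 0.0,"rx": 0.0,"ry": 0.0,"rz": 0.0,"hand": 0.1},{"tx": 0.0014,"ty": -0.0034,"tz": 0.0,"rx": 0.0,"ry": 0.0,"rz": 0.0,"hand": 0.1},{"tx": 0.0019,"ty": -0.0046,"tz": 0.0,"rx": 0.0,"ry": 0.0,"rz": 0.0,"hand": 0.1},{"tx": 0.0024,"ty": -0.0057,"tz": 0.0,"rx": 0.0,"ry": 0.0,"rz": 0.0,"hand": 0.1},{"tx": 0.0029,"ty": -0.0068,"tz": 0.0,"rx": 0.0,"ry": 0.0,"rz": 0.0,"hand": 0.1}])

```text
time: 9.95
tcp_pos: [0.5829, 0.0732, 0.0926]
orientation: [2.452, 1.964, 0.0]
force: [-3.7, 0.6, -1.1]
grip_width: 0.0196
```

```bash
python3 fo.py; python3 nx.py .5826 .0735 13.75 10 1.25 4.8 4.8; python3 nx.py .5826 .0735 13.75 10 1.25 4.9 5.3
```

```text
t 9.95 slide N: force 3.7 moment 4.2 ; Fy 0.4 [0.5829 0.0732 0.0926] 0.01964070953879688
(0.5,-1.1) (1.1,-2.3) (1.6,-3.4) (2.2,-4.5) (2.7,-5.6) (3.2,-6.8) (3.8,-7.9) (4.3,-9.0) (4.8,-10.2) (5.3,-11.3) contact y 42.9
end cmd 0.5879 0.0622
(0.7,-1.2) (1.2,-2.3) (1.8,-3.4) (2.4,-4.6) (3.0,-5.7) (3.6,-6.8) (4.2,-8.0) (4.7,-9.1) (5.3,-10.2) (5.8,-11.4) contact y 42.9
end cmd 0.5884 0.0621
```

>>> jog_arm(increments=[{"tx": 0.0006,"ty": -0.0011,"tz": 0.0,"rx": 0.0,"ry": 0.0,"rz": 0.0,"hand": 0.1},{"tx": 0.0012,"ty": -0.0023,"tz": 0.0,"rx": 0.0,"ry": 0.0,"rz": 0.0,"hand": 0.1},{"tx": 0.0017,"ty": -0.0034,"tz": 0.0,"rx": 0.0,"ry": 0.0,"rz": 0.0,"hand": 0.1},{"tx": 0.0023,"ty": -0.0045,"tz": 0.0,"rx": 0.0,"ry": 0.0,"rz": 0.0,"hand": 0.1},{"tx": 0.0028,"ty": -0.0056,"tz": 0.0,"rx": 0.0,"ry": 0.0,"rz": 0.0,"hand": 0.1},{"tx": 0.0033,"ty": -0.0068,"tz": 0.0,"rx": 0.0,"ry": 0.0,"rz": 0.0,"hand": 0.1},{"tx": 0.0039,"ty": -0.0079,"tz": 0.0,"rx": 0.0,"ry": 0.0,"rz": 0.0,"hand": 0.1}])

```text
time: 10.82
tcp_pos: [0.5867, 0.0653, 0.0926]
orientation: [-2.452, -1.964, 0.0]
force: [-3.6, 0.2, -0.5]
grip_width: 0.0198
```

```bash
python3 fo.py; python3 nx.py .5865 .0656 22.5 8 1.25 4.9 4.9; python3 nx.py .5865 .0656 22.5 8 1.25 4.9 5.4;python3 nx.py .5865 .0656 22.5 8 1.25 4.9 4.4
```

```text
t 10.82 slide N: force 3.6 moment 4.6 ; Fy 0.7 [0.5867 0.0653 0.0926] 0.01978610351096373
(0.5,-1.1) (1.0,-2.3) (1.5,-3.4) (2.0,-4.6) (2.5,-5.7) (2.9,-6.9) (3.3,-8.1) (3.7,-9.3) contact y 36.9
end cmd 0.5902 0.0563
(0.6,-1.2) (1.1,-2.3) (1.7,-3.5) (2.3,-4.6) (2.8,-5.8) (3.3,-7.0) (3.8,-8.2) (4.2,-9.4) contact y 36.9
end cmd 0.5907 0.0562
(0.4,-1.1) (0.9,-2.3) (1.3,-3.4) (1.8,-4.5) (2.2,-5.7) (2.5,-6.9) (2.9,-8.0) (3.2,-9.2) contact y 36.9
end cmd 0.5897 0.0564
```

Steady at about 4 N.

>>> jog_arm(increments=[{"tx": 0.0005,"ty": -0.0011,"tz": 0.0,"rx": 0.0,"ry": 0.0,"rz": 0.0,"hand": 0.1},{"tx": 0.001,"ty": -0.0023,"tz": 0.0,"rx": 0.0,"ry": 0.0,"rz": 0.0,"hand": 0.1},{"tx": 0.0015,"ty": -0.0034,"tz": 0.0,"rx": 0.0,"ry": 0.0,"rz": 0.0,"hand": 0.1},{"tx": 0.002,"ty": -0.0046,"tz": 0.0,"rx": 0.0,"ry": 0.0,"rz": 0.0,"hand": 0.1},{"tx": 0.0025,"ty": -0.0057,"tz": 0.0,"rx": 0.0,"ry": 0.0,"rz": 0.0,"hand": 0.1},{"tx": 0.0029,"ty": -0.0069,"tz": 0.0,"rx": 0.0,"ry": 0.0,"rz": 0.0,"hand": 0.1},{"tx": 0.0033,"ty": -0.0081,"tz": 0.0,"rx": 0.0,"ry": 0.0,"rz": 0.0,"hand": 0.1}])

```text
time: 11.7
tcp_pos: [0.5898, 0.0573, 0.0926]
orientation: [-2.452, -1.964, 0.0]
force: [-5.0, 1.2, -1.0]
grip_width: 0.0201
```

```bash
python3 fo.py; for o in 4.4 4.9 5.4; do python3 nx.py .5898 .0575 31.25 7 1.25 4.9 $o; done
```

```text
t 11.70 slide N: force 5.1 moment 5.7 ; Fy 1.7 [0.5898 0.0573 0.0926] 0.02006461347663396
(0.3,-1.2) (0.6,-2.4) (0.8,-3.6) (1.0,-4.8) (1.1,-6.0) (1.1,-7.3) (1.1,-8.5) contact y 28.4
end cmd 0.5909 0.0490
(0.4,-1.2) (0.7,-2.4) (1.0,-3.6) (1.3,-4.8) (1.4,-6.1) (1.5,-7.3) (1.6,-8.6) contact y 28.4
end cmd 0.5914 0.0489
(0.5,-1.2) (0.9,-2.4) (1.2,-3.6) (1.5,-4.9) (1.8,-6.1) (2.0,-7.4) (2.1,-8.6) contact y 28.4
end cmd 0.5919 0.0489
```

```bash
python3 nx.py .5898 .0575 31.25 6 1.25 4.8 4.25
```

```text
(0.2,-1.2) (0.4,-2.4) (0.6,-3.6) (0.8,-4.8) (0.9,-6.0) (0.9,-7.2) contact y 29.9
end cmd 0.5907 0.0503
```

>>> jog_arm(increments=[{"tx": 0.0002,"ty": -0.0012,"tz": 0.0,"rx": 0.0,"ry": 0.0,"rz": 0.0,"hand": 0.1},{"tx": 0.0004,"ty": -0.0024,"tz": 0.0,"rx": 0.0,"ry": 0.0,"rz": 0.0,"hand": 0.1},{"tx": 0.0006,"ty": -0.0036,"tz": 0.0,"rx": 0.0,"ry": 0.0,"rz": 0.0,"hand": 0.1},{"tx": 0.0008,"ty": -0.0048,"tz": 0.0,"rx": 0.0,"ry": 0.0,"rz": 0.0,"hand": 0.1}])

```text
time: 12.2
tcp_pos: [0.5906, 0.0528, 0.0926]
orientation: [-2.451, -1.964, 0.0]
force: [-5.0, 2.5, -1.4]
grip_width: 0.0197
```

```bash
python3 fo.py; for o in 3.7 4.1 4.5; do python3 nx.py .5906 .0527 36.25 6 1.25 4.4 $o; done
```

```text
t 12.20 slide N: force 5.4 moment 6.0 ; Fy 2.9 [0.5906 0.0528 0.0926] 0.01967792094579164
(0.0,-1.2) (0.0,-2.4) (-0.1,-3.6) (-0.2,-4.9) (-0.5,-6.1) (-0.8,-7.3) contact y 23.7
end cmd 0.5898 0.0454
(0.1,-1.2) (0.1,-2.4) (0.1,-3.7) (0.0,-4.9) (-0.2,-6.1) (-0.4,-7.4) contact y 23.7
end cmd 0.5902 0.0453
(0.1,-1.2) (0.3,-2.4) (0.3,-3.7) (0.3,-5.0) (0.2,-6.2) (-0.0,-7.4) contact y 23.7
end cmd 0.5906 0.0453
```

```bash
python3 nx.py .5906 .0527 36.25 6 1.25 4.2 3.3;python3 - <<'E'
from h import *
q=lambda p,k:((np.array(p)+.5)/k-.5)+[208,190]
print('ball',atz('side',q((500,430),10),.028),'tip top',atz('side',q((241,207),5),.034),'tip bottom',atz('side',q((238,227),5),.022))
print('ball ref',atz('side',q((501,418),10),.028))
E
```

```text
(-0.2,-1.1) (-0.3,-2.4) (-0.4,-3.6) (-0.6,-4.8) (-0.9,-6.0) (-1.2,-7.2) contact y 23.7
end cmd 0.5894 0.0455
ball [0.57655214 0.09027453 0.028     ] tip top [0.58032476 0.09249735 0.034     ] tip bottom [0.58182491 0.09172167 0.022     ]
ball ref [0.57653727 0.08587158 0.028     ]
```

>>> jog_arm(increments=[{"tx": -0.0002,"ty": -0.0011,"tz": 0.0,"rx": 0.0,"ry": 0.0,"rz": 0.0,"hand": 0.1},{"tx": -0.0003,"ty": -0.0024,"tz": 0.0,"rx": 0.0,"ry": 0.0,"rz": 0.0,"hand": 0.1},{"tx": -0.0004,"ty": -0.0036,"tz": 0.0,"rx": 0.0,"ry": 0.0,"rz": 0.0,"hand": 0.1},{"tx": -0.0006,"ty": -0.0048,"tz": 0.0,"rx": 0.0,"ry": 0.0,"rz": 0.0,"hand": 0.1}])

```text
time: 12.7
tcp_pos: [0.5903, 0.0484, 0.0926]
orientation: [-2.451, -1.965, -0.001]
force: [-4.5, 3.7, -0.7]
grip_width: 0.02
```

```bash
python3 fo.py; for o in 2.7 3.1 3.5; do python3 nx.py .5900 .0479 41.25 5 1.25 3.6 $o; done
```

```text
t 12.70 slide N: force 5.0 moment 5.4 ; Fy 4.0 [0.5903 0.0484 0.0926] 0.019954051008787714
(-0.3,-1.2) (-0.7,-2.4) (-1.2,-3.6) (-1.7,-4.8) (-2.4,-5.9) contact y 19.0
end cmd 0.5876 0.0420
(-0.2,-1.2) (-0.5,-2.5) (-0.9,-3.7) (-1.4,-4.8) (-2.0,-6.0) contact y 19.0
end cmd 0.5880 0.0419
(-0.1,-1.3) (-0.4,-2.5) (-0.7,-3.7) (-1.1,-4.9) (-1.6,-6.0) contact y 19.0
end cmd 0.5884 0.0419
```

>>> jog_arm(increments=[{"tx": -0.0003,"ty": -0.0012,"tz": 0.0,"rx": 0.0,"ry": 0.0,"rz": 0.0,"hand": 0.1},{"tx": -0.0007,"ty": -0.0024,"tz": 0.0,"rx": 0.0,"ry": 0.0,"rz": 0.0,"hand": 0.1},{"tx": -0.0012,"ty": -0.0036,"tz": 0.0,"rx": 0.0,"ry": 0.0,"rz": 0.0,"hand": 0.1},{"tx": -0.0017,"ty": -0.0048,"tz": 0.0,"rx": 0.0,"ry": 0.0,"rz": 0.0,"hand": 0.1},{"tx": -0.0024,"ty": -0.0059,"tz": 0.0,"rx": 0.0,"ry": 0.0,"rz": 0.0,"hand": 0.1}])

```text
time: 13.32
tcp_pos: [0.5885, 0.0432, 0.0928]
orientation: [-2.451, -1.965, -0.004]
force: [-4.0, 4.7, -1.8]
grip_width: 0.0197
```

```bash
python3 fo.py; for o in 1.8 2.2 2.6; do python3 nx.py .5876 .0420 47.5 5 1.25 2.6 $o; done
```

```text
t 13.32 slide N: force 4.6 moment 4.4 ; Fy 5.3 [0.5885 0.0432 0.0928] 0.019652491689321785
(-0.7,-1.1) (-1.5,-2.2) (-2.2,-3.3) (-3.1,-4.3) (-3.9,-5.3) contact y 12.2
end cmd 0.5837 0.0367
(-0.6,-1.1) (-1.3,-2.2) (-2.0,-3.3) (-2.8,-4.3) (-3.5,-5.4) contact y 12.2
end cmd 0.5841 0.0366
(-0.6,-1.1) (-1.1,-2.3) (-1.8,-3.3) (-2.4,-4.4) (-3.1,-5.4) contact y 12.2
end cmd 0.5845 0.0366
```

>>> jog_arm(increments=[{"tx": -0.0007,"ty": -0.0011,"tz": 0.0,"rx": 0.0,"ry": 0.0,"rz": 0.0,"hand": 0.1},{"tx": -0.0014,"ty": -0.0022,"tz": 0.0,"rx": 0.0,"ry": 0.0,"rz": 0.0,"hand": 0.1},{"tx": -0.0021,"ty": -0.0033,"tz": 0.0,"rx": 0.0,"ry": 0.0,"rz": 0.0,"hand": 0.1},{"tx": -0.0029,"ty": -0.0043,"tz": 0.0,"rx": 0.0,"ry": 0.0,"rz": 0.0,"hand": 0.1},{"tx": -0.0036,"ty": -0.0053,"tz": 0.0,"rx": 0.0,"ry": 0.0,"rz": 0.0,"hand": 0.1}])

```text
time: 13.95
tcp_pos: [0.5854, 0.0382, 0.093]
orientation: [2.451, 1.966, 0.005]
force: [-3.1, 6.2, -1.1]
grip_width: 0.0194
```

```bash
python3 fo.py; for o in 1.4 1.8 2.2; do python3 nx.py .5840 .0367 53.75 5 1.25 2.1 $o; done
```

```text
t 13.95 slide N: force 4.0 moment 3.4 ; Fy 6.4 [0.5854 0.0382 0.093 ] 0.01940763115760685
(-0.9,-1.0) (-1.8,-2.0) (-2.7,-3.0) (-3.7,-3.9) (-4.6,-4.8) contact y 6.3
end cmd 0.5794 0.0319
(-0.8,-1.1) (-1.7,-2.0) (-2.5,-3.0) (-3.4,-4.0) (-4.2,-4.9) contact y 6.3
end cmd 0.5798 0.0318
(-0.8,-1.1) (-1.5,-2.1) (-2.3,-3.0) (-3.0,-4.0) (-3.8,-4.9) contact y 6.3
end cmd 0.5802 0.0318
```

>>> jog_arm(increments=[{"tx": -0.0008,"ty": -0.0011,"tz": 0.0,"rx": 0.0,"ry": 0.0,"rz": 0.0,"hand": 0.1},{"tx": -0.0016,"ty": -0.0021,"tz": 0.0,"rx": 0.0,"ry": 0.0,"rz": 0.0,"hand": 0.1},{"tx": -0.0023,"ty": -0.003,"tz": 0.0,"rx": 0.0,"ry": 0.0,"rz": 0.0,"hand": 0.1},{"tx": -0.0031,"ty": -0.004,"tz": 0.0,"rx": 0.0,"ry": 0.0,"rz": 0.0,"hand": 0.1},{"tx": -0.0039,"ty": -0.0049,"tz": 0.0,"rx": 0.0,"ry": 0.0,"rz": 0.0,"hand": 0.1}])

```text
time: 14.58
tcp_pos: [0.5818, 0.0337, 0.093]
orientation: [2.45, 1.966, 0.006]
force: [-2.9, 7.3, -1.1]
grip_width: 0.0198
```

```bash
python3 fo.py; for o in 1.4 1.8 2.2; do python3 nx.py .5801 .0318 60 5 1.25 2.1 $o; done
```

```text
t 14.57 slide N: force 4.0 moment 3.5 ; Fy 7.5 [0.5818 0.0337 0.093 ] 0.019795899946070235
(-1.0,-0.9) (-2.0,-1.9) (-3.0,-2.7) (-4.0,-3.6) (-5.0,-4.5) contact y 1.0
end cmd 0.5751 0.0273
(-0.9,-1.0) (-1.8,-1.9) (-2.7,-2.8) (-3.6,-3.7) (-4.6,-4.6) contact y 1.0
end cmd 0.5755 0.0272
(-0.8,-1.0) (-1.7,-1.9) (-2.5,-2.8) (-3.3,-3.7) (-4.2,-4.7) contact y 1.0
end cmd 0.5759 0.0271
```

>>> jog_arm(increments=[{"tx": -0.0008,"ty": -0.001,"tz": 0.0,"rx": 0.0,"ry": 0.0,"rz": 0.0,"hand": 0.1},{"tx": -0.0017,"ty": -0.0019,"tz": 0.0,"rx": 0.0,"ry": 0.0,"rz": 0.0,"hand": 0.1},{"tx": -0.0026,"ty": -0.0028,"tz": 0.0,"rx": 0.0,"ry": 0.0,"rz": 0.0,"hand": 0.1},{"tx": -0.0034,"ty": -0.0037,"tz": 0.0,"rx": 0.0,"ry": 0.0,"rz": 0.0,"hand": 0.1},{"tx": -0.0043,"ty": -0.0047,"tz": 0.0,"rx": 0.0,"ry": 0.0,"rz": 0.0,"hand": 0.1}])

```text
time: 15.2
tcp_pos: [0.5777, 0.0291, 0.0931]
orientation: [2.45, 1.966, 0.007]
force: [-2.0, 7.2, -0.6]
grip_width: 0.02
```

```bash
python3 fo.py; for o in 1.7 2.1 2.5; do python3 nx.py .5758 .0271 66.25 5 1.25 2.1 $o; done
```

```text
t 15.20 slide N: force 3.1 moment 3.0 ; Fy 7.7 [0.5777 0.0291 0.0931] 0.02002228547236847
(-0.9,-0.8) (-1.8,-1.7) (-2.8,-2.6) (-3.7,-3.5) (-4.6,-4.4) contact y -4.1
end cmd 0.5712 0.0227
(-0.8,-0.8) (-1.7,-1.8) (-2.5,-2.7) (-3.4,-3.6) (-4.2,-4.5) contact y -4.1
end cmd 0.5716 0.0226
(-0.7,-0.9) (-1.5,-1.8) (-2.3,-2.7) (-3.1,-3.6) (-3.8,-4.6) contact y -4.1
end cmd 0.5720 0.0225
```

>>> jog_arm(increments=[{"tx": -0.0006,"ty": -0.0009,"tz": 0.0,"rx": 0.0,"ry": 0.0,"rz": 0.0,"hand": 0.1},{"tx": -0.0013,"ty": -0.0018,"tz": 0.0,"rx": 0.0,"ry": 0.0,"rz": 0.0,"hand": 0.1},{"tx": -0.0021,"ty": -0.0027,"tz": 0.0,"rx": 0.0,"ry": 0.0,"rz": 0.0,"hand": 0.1},{"tx": -0.0029,"ty": -0.0036,"tz": 0.0,"rx": 0.0,"ry": 0.0,"rz": 0.0,"hand": 0.1},{"tx": -0.0037,"ty": -0.0046,"tz": 0.0,"rx": 0.0,"ry": 0.0,"rz": 0.0,"hand": 0.1}])

```text
time: 15.82
tcp_pos: [0.5739, 0.0248, 0.0931]
orientation: [2.45, 1.967, 0.007]
force: [-1.2, 7.4, -0.7]
grip_width: 0.0195
```

```bash
python3 fo.py; for o in 2.4 2.8 3.2; do python3 nx.py .5721 .0225 72.5 5 1.25 2.6 $o; done
```

```text
t 15.82 slide N: force 2.3 moment 3.6 ; Fy 8.6 [0.5739 0.0248 0.0931] 0.01952262169664337
(-0.9,-0.9) (-1.8,-1.8) (-2.6,-2.8) (-3.5,-3.7) (-4.3,-4.7) contact y -9.1
end cmd 0.5678 0.0178
(-0.8,-0.9) (-1.6,-1.8) (-2.4,-2.8) (-3.2,-3.8) (-3.9,-4.7) contact y -9.1
end cmd 0.5682 0.0178
(-0.8,-0.9) (-1.5,-1.9) (-2.2,-2.8) (-2.9,-3.8) (-3.5,-4.8) contact y -9.1
end cmd 0.5686 0.0177
```

>>> jog_arm(increments=[{"tx": -0.0007,"ty": -0.0009,"tz": 0.0,"rx": 0.0,"ry": 0.0,"rz": 0.0,"hand": 0.1},{"tx": -0.0015,"ty": -0.0018,"tz": 0.0,"rx": 0.0,"ry": 0.0,"rz": 0.0,"hand": 0.1},{"tx": -0.0023,"ty": -0.0028,"tz": 0.0,"rx": 0.0,"ry": 0.0,"rz": 0.0,"hand": 0.1},{"tx": -0.003,"ty": -0.0038,"tz": 0.0,"rx": 0.0,"ry": 0.0,"rz": 0.0,"hand": 0.1},{"tx": -0.0037,"ty": -0.0047,"tz": 0.0,"rx": 0.0,"ry": 0.0,"rz": 0.0,"hand": 0.1}])

```text
time: 16.45
tcp_pos: [0.57, 0.0201, 0.093]
orientation: [-2.45, -1.966, -0.006]
force: [-2.4, 8.6, -0.7]
grip_width: 0.0197
```

```bash
python3 fo.py; for o in 2.9 3.3 3.7; do python3 nx.py .5684 .0178 78.75 5 1.25 3.0 $o; done
```

```text
t 16.45 slide N: force 3.7 moment 4.2 ; Fy 9.0 [0.57   0.0201 0.093 ] 0.01968590281055357
(-0.8,-1.0) (-1.6,-2.0) (-2.4,-3.0) (-3.1,-4.1) (-3.8,-5.1) contact y -14.2
end cmd 0.5646 0.0127
(-0.7,-1.0) (-1.4,-2.1) (-2.1,-3.1) (-2.8,-4.1) (-3.4,-5.2) contact y -14.2
end cmd 0.5650 0.0126
(-0.7,-1.1) (-1.3,-2.1) (-1.9,-3.1) (-2.5,-4.2) (-3.0,-5.2) contact y -14.2
end cmd 0.5654 0.0126
```

>>> jog_arm(increments=[{"tx": -0.0007,"ty": -0.001,"tz": 0.0,"rx": 0.0,"ry": 0.0,"rz": 0.0,"hand": 0.1},{"tx": -0.0014,"ty": -0.0021,"tz": 0.0,"rx": 0.0,"ry": 0.0,"rz": 0.0,"hand": 0.1},{"tx": -0.0021,"ty": -0.0031,"tz": 0.0,"rx": 0.0,"ry": 0.0,"rz": 0.0,"hand": 0.1},{"tx": -0.0028,"ty": -0.0041,"tz": 0.0,"rx": 0.0,"ry": 0.0,"rz": 0.0,"hand": 0.1},{"tx": -0.0034,"ty": -0.0052,"tz": 0.0,"rx": 0.0,"ry": 0.0,"rz": 0.0,"hand": 0.1}])

```text
time: 17.08
tcp_pos: [0.5661, 0.0147, 0.0929]
orientation: [-2.45, -1.966, -0.005]
force: [-3.3, 8.8, 0.3]
grip_width: 0.0195
```

```bash
python3 fo.py; for o in 3.3 3.7 4.1; do python3 nx.py .5650 .0126 85 5 1.25 3.35 $o; done
```

```text
t 17.07 slide N: force 4.6 moment 5.0 ; Fy 8.4 [0.5661 0.0147 0.0929] 0.01954974895812076
(-0.6,-1.0) (-1.2,-2.1) (-1.8,-3.2) (-2.4,-4.4) (-2.9,-5.5) contact y -19.3
end cmd 0.5621 0.0071
(-0.5,-1.1) (-1.1,-2.2) (-1.6,-3.3) (-2.1,-4.4) (-2.5,-5.6) contact y -19.3
end cmd 0.5625 0.0070
(-0.4,-1.1) (-0.9,-2.2) (-1.3,-3.3) (-1.7,-4.5) (-2.1,-5.6) contact y -19.3
end cmd 0.5629 0.0070
```

>>> jog_arm(increments=[{"tx": -0.0006,"ty": -0.001,"tz": 0.0,"rx": 0.0,"ry": 0.0,"rz": 0.0,"hand": 0.1},{"tx": -0.0012,"ty": -0.0021,"tz": 0.0,"rx": 0.0,"ry": 0.0,"rz": 0.0,"hand": 0.1},{"tx": -0.0018,"ty": -0.0032,"tz": 0.0,"rx": 0.0,"ry": 0.0,"rz": 0.0,"hand": 0.1},{"tx": -0.0024,"ty": -0.0044,"tz": 0.0,"rx": 0.0,"ry": 0.0,"rz": 0.0,"hand": 0.1},{"tx": -0.0029,"ty": -0.0055,"tz": 0.0,"rx": 0.0,"ry": 0.0,"rz": 0.0,"hand": 0.1}])

```text
time: 17.7
tcp_pos: [0.5628, 0.0084, 0.0928]
orientation: [-2.45, -1.965, -0.003]
force: [-3.7, 4.7, -1.7]
grip_width: 0.0198
```

```bash
python3 fo.py; for o in 3.3 3.7 4.1; do python3 nx.py .5621 .0071 91.25 6 1.25 3.3 $o; done
```

```text
t 17.70 slide N: force 4.3 moment 5.1 ; Fy 6.1 [0.5628 0.0084 0.0928] 0.01984740117391549
(-0.4,-1.2) (-0.8,-2.4) (-1.2,-3.6) (-1.5,-4.8) (-1.7,-6.0) (-1.9,-7.2) contact y -25.4
end cmd 0.5602 -0.0001
(-0.4,-1.2) (-0.7,-2.4) (-1.0,-3.6) (-1.2,-4.8) (-1.4,-6.0) (-1.5,-7.3) contact y -25.4
end cmd 0.5606 -0.0002
(-0.3,-1.2) (-0.6,-2.4) (-0.8,-3.6) (-1.0,-4.8) (-1.1,-6.1) (-1.1,-7.3) contact y -25.4
end cmd 0.5610 -0.0002
```

>>> jog_arm(increments=[{"tx": -0.0004,"ty": -0.0012,"tz": 0.0,"rx": 0.0,"ry": 0.0,"rz": 0.0,"hand": 0.1},{"tx": -0.0008,"ty": -0.0024,"tz": 0.0,"rx": 0.0,"ry": 0.0,"rz": 0.0,"hand": 0.1},{"tx": -0.0012,"ty": -0.0036,"tz": 0.0,"rx": 0.0,"ry": 0.0,"rz": 0.0,"hand": 0.1},{"tx": -0.0014,"ty": -0.0048,"tz": 0.0,"rx": 0.0,"ry": 0.0,"rz": 0.0,"hand": 0.1},{"tx": -0.0016,"ty": -0.006,"tz": 0.0,"rx": 0.0,"ry": 0.0,"rz": 0.0,"hand": 0.1}])

```text
time: 18.32
tcp_pos: [0.561, 0.0016, 0.0927]
orientation: [-2.451, -1.965, -0.002]
force: [-5.2, 3.4, -0.7]
grip_width: 0.0201
```

```bash
python3 fo.py; for o in 3.3 3.7 4.1; do python3 nx.py .5605 .0011 97.5 6 1.25 3.4 $o; done
```

```text
t 18.32 slide N: force 5.7 moment 5.1 ; Fy 3.7 [0.561  0.0016 0.0927] 0.02009140053470987
(-0.2,-1.2) (-0.4,-2.5) (-0.5,-3.7) (-0.5,-5.0) (-0.5,-6.2) (-0.5,-7.5) contact y -30.6
end cmd 0.5600 -0.0064
(-0.2,-1.2) (-0.3,-2.5) (-0.3,-3.8) (-0.3,-5.0) (-0.2,-6.3) (-0.1,-7.5) contact y -30.6
end cmd 0.5604 -0.0064
(-0.1,-1.3) (-0.1,-2.5) (-0.1,-3.8) (-0.0,-5.1) (0.1,-6.3) (0.3,-7.6) contact y -30.6
end cmd 0.5608 -0.0065
```

>>> jog_arm(increments=[{"tx": -0.0003,"ty": -0.0012,"tz": 0.0,"rx": 0.0,"ry": 0.0,"rz": 0.0,"hand": 0.1},{"tx": -0.0005,"ty": -0.0025,"tz": 0.0,"rx": 0.0,"ry": 0.0,"rz": 0.0,"hand": 0.1},{"tx": -0.0006,"ty": -0.0037,"tz": 0.0,"rx": 0.0,"ry": 0.0,"rz": 0.0,"hand": 0.1},{"tx": -0.0006,"ty": -0.005,"tz": 0.0,"rx": 0.0,"ry": 0.0,"rz": 0.0,"hand": 0.1},{"tx": -0.0005,"ty": -0.0062,"tz": 0.0,"rx": 0.0,"ry": 0.0,"rz": 0.0,"hand": 0.1}])

```text
time: 18.95
tcp_pos: [0.5604, -0.0057, 0.0927]
orientation: [2.452, 1.963, 0.0]
force: [-3.4, 1.0, -1.1]
grip_width: 0.0198
```

```bash
python3 fo.py; for o in 3.3 3.7 4.1; do python3 nx.py .5600 -.0051 103.75 6 1.25 3.3 $o; done
```

```text
t 18.95 slide N: force 3.6 moment 3.5 ; Fy 1.4 [ 0.5604 -0.0057  0.0927] 0.019757731153410257
(0.0,-1.3) (0.1,-2.5) (0.3,-3.7) (0.5,-5.0) (0.8,-6.2) (1.1,-7.4) contact y -35.7
end cmd 0.5611 -0.0125
(0.1,-1.3) (0.3,-2.5) (0.5,-3.8) (0.8,-5.0) (1.1,-6.2) (1.5,-7.5) contact y -35.7
end cmd 0.5615 -0.0126
(0.2,-1.3) (0.4,-2.5) (0.7,-3.8) (1.1,-5.1) (1.4,-6.3) (1.9,-7.5) contact y -35.7
end cmd 0.5619 -0.0126
```

>>> jog_arm(increments=[{"tx": 0.0002,"ty": -0.0013,"tz": 0.0,"rx": 0.0,"ry": 0.0,"rz": 0.0,"hand": 0.1},{"tx": 0.0004,"ty": -0.0025,"tz": 0.0,"rx": 0.0,"ry": 0.0,"rz": 0.0,"hand": 0.1},{"tx": 0.0007,"ty": -0.0038,"tz": 0.0,"rx": 0.0,"ry": 0.0,"rz": 0.0,"hand": 0.1},{"tx": 0.0011,"ty": -0.0051,"tz": 0.0,"rx": 0.0,"ry": 0.0,"rz": 0.0,"hand": 0.1},{"tx": 0.0015,"ty": -0.0063,"tz": 0.0,"rx": 0.0,"ry": 0.0,"rz": 0.0,"hand": 0.1}])

```text
time: 19.58
tcp_pos: [0.5617, -0.0118, 0.0926]
orientation: [2.452, 1.964, -0.0]
force: [-2.8, 0.2, -1.3]
grip_width: 0.0196
```

```bash
python3 fo.py; for o in 4.0 4.4 4.8; do python3 nx.py .5615 -.0114 110 5 1.25 4.0 $o; done
```

```text
t 19.57 slide N: force 2.8 moment 3.3 ; Fy 1.1 [ 0.5617 -0.0118  0.0926] 0.019610337151840587
(0.3,-1.2) (0.6,-2.4) (1.0,-3.6) (1.4,-4.8) (1.8,-6.0) contact y -39.7
end cmd 0.5633 -0.0174
(0.4,-1.2) (0.8,-2.4) (1.2,-3.7) (1.7,-4.9) (2.2,-6.0) contact y -39.7
end cmd 0.5637 -0.0174
(0.4,-1.2) (0.9,-2.5) (1.4,-3.7) (2.0,-4.9) (2.6,-6.1) contact y -39.7
end cmd 0.5641 -0.0175
```

>>> jog_arm(increments=[{"tx": 0.0005,"ty": -0.0012,"tz": 0.0,"rx": 0.0,"ry": 0.0,"rz": 0.0,"hand": 0.1},{"tx": 0.001,"ty": -0.0025,"tz": 0.0,"rx": 0.0,"ry": 0.0,"rz": 0.0,"hand": 0.1},{"tx": 0.0015,"ty": -0.0037,"tz": 0.0,"rx": 0.0,"ry": 0.0,"rz": 0.0,"hand": 0.1},{"tx": 0.002,"ty": -0.0049,"tz": 0.0,"rx": 0.0,"ry": 0.0,"rz": 0.0,"hand": 0.1},{"tx": 0.0026,"ty": -0.0061,"tz": 0.0,"rx": 0.0,"ry": 0.0,"rz": 0.0,"hand": 0.1}])

```text
time: 20.2
tcp_pos: [0.5641, -0.0179, 0.0926]
orientation: [-2.452, -1.964, 0.001]
force: [-3.8, 1.1, -0.6]
grip_width: 0.0197
```

```bash
python3 fo.py; for o in 4.8 5.2 5.6; do python3 nx.py .5641 -.0175 116.25 6 1.25 4.8 $o; done
```

```text
t 20.20 slide N: force 3.9 moment 4.2 ; Fy 0.6 [ 0.5641 -0.0179  0.0926] 0.019672131909188068
(0.4,-1.2) (0.9,-2.3) (1.4,-3.5) (1.9,-4.6) (2.4,-5.8) (2.9,-6.9) contact y -45.7
end cmd 0.5670 -0.0244
(0.5,-1.2) (1.0,-2.4) (1.6,-3.5) (2.1,-4.7) (2.7,-5.8) (3.3,-7.0) contact y -45.7
end cmd 0.5674 -0.0245
(0.5,-1.2) (1.1,-2.4) (1.8,-3.6) (2.4,-4.7) (3.0,-5.9) (3.7,-7.0) contact y -45.7
end cmd 0.5678 -0.0245
```

>>> jog_arm(increments=[{"tx": 0.0005,"ty": -0.0012,"tz": 0.0,"rx": 0.0,"ry": 0.0,"rz": 0.0,"hand": 0.1},{"tx": 0.001,"ty": -0.0024,"tz": 0.0,"rx": 0.0,"ry": 0.0,"rz": 0.0,"hand": 0.1},{"tx": 0.0015,"ty": -0.0035,"tz": 0.0,"rx": 0.0,"ry": 0.0,"rz": 0.0,"hand": 0.1},{"tx": 0.002,"ty": -0.0047,"tz": 0.0,"rx": 0.0,"ry": 0.0,"rz": 0.0,"hand": 0.1},{"tx": 0.0026,"ty": -0.0058,"tz": 0.0,"rx": 0.0,"ry": 0.0,"rz": 0.0,"hand": 0.1},{"tx": 0.0031,"ty": -0.007,"tz": 0.0,"rx": 0.0,"ry": 0.0,"rz": 0.0,"hand": 0.1}])

```text
time: 20.95
tcp_pos: [0.5674, -0.0248, 0.0926]
orientation: [-2.452, -1.964, 0.0]
force: [-4.1, 0.8, -0.8]
grip_width: 0.0199
```

```bash
python3 fo.py; for o in 4.6 5.0 5.4; do python3 nx.py .5672 -.0245 123.75 6 1.25 5 $o; done
```

```text
t 20.95 slide N: force 4.1 moment 4.7 ; Fy 0.7 [ 0.5674 -0.0248  0.0926] 0.019932343220003
(0.5,-1.1) (0.9,-2.2) (1.4,-3.3) (1.9,-4.4) (2.4,-5.5) (2.8,-6.6) contact y -51.9
end cmd 0.5700 -0.0311
(0.5,-1.1) (1.1,-2.2) (1.6,-3.3) (2.1,-4.5) (2.7,-5.6) (3.2,-6.7) contact y -51.9
end cmd 0.5704 -0.0312
(0.6,-1.1) (1.2,-2.2) (1.8,-3.4) (2.4,-4.5) (3.0,-5.6) (3.6,-6.8) contact y -51.9
end cmd 0.5708 -0.0313
```

>>> jog_arm(increments=[{"tx": 0.0005,"ty": -0.0011,"tz": 0.0,"rx": 0.0,"ry": 0.0,"rz": 0.0,"hand": 0.1},{"tx": 0.001,"ty": -0.0022,"tz": 0.0,"rx": 0.0,"ry": 0.0,"rz": 0.0,"hand": 0.1},{"tx": 0.0015,"ty": -0.0033,"tz": 0.0,"rx": 0.0,"ry": 0.0,"rz": 0.0,"hand": 0.1},{"tx": 0.0021,"ty": -0.0045,"tz": 0.0,"rx": 0.0,"ry": 0.0,"rz": 0.0,"hand": 0.1},{"tx": 0.0026,"ty": -0.0056,"tz": 0.0,"rx": 0.0,"ry": 0.0,"rz": 0.0,"hand": 0.1},{"tx": 0.0031,"ty": -0.0067,"tz": 0.0,"rx": 0.0,"ry": 0.0,"rz": 0.0,"hand": 0.1}])

```text
time: 21.7
tcp_pos: [0.5705, -0.0315, 0.0926]
orientation: [2.452, 1.964, 0.0]
force: [-4.8, 0.7, -1.8]
grip_width: 0.0196
```

```bash
python3 fo.py; for o in 4.5 4.9 5.3; do python3 nx.py .5703 -.0312 131.25 6 1.25 4.9 $o; done
```

```text
t 21.70 slide N: force 4.8 moment 4.5 ; Fy 0.5 [ 0.5705 -0.0315  0.0926] 0.019631666849453583
(0.5,-1.1) (1.0,-2.2) (1.4,-3.3) (1.9,-4.5) (2.3,-5.6) (2.7,-6.8) contact y -58.4
end cmd 0.5730 -0.0380
(0.6,-1.1) (1.1,-2.2) (1.6,-3.4) (2.2,-4.5) (2.6,-5.7) (3.1,-6.8) contact y -58.4
end cmd 0.5734 -0.0380
(0.6,-1.1) (1.2,-2.3) (1.8,-3.4) (2.4,-4.6) (3.0,-5.7) (3.5,-6.9) contact y -58.4
end cmd 0.5738 -0.0381
```

>>> jog_arm(increments=[{"tx": 0.0005,"ty": -0.0011,"tz": 0.0,"rx": 0.0,"ry": 0.0,"rz": 0.0,"hand": 0.1},{"tx": 0.001,"ty": -0.0022,"tz": 0.0,"rx": 0.0,"ry": 0.0,"rz": 0.0,"hand": 0.1},{"tx": 0.0015,"ty": -0.0033,"tz": 0.0,"rx": 0.0,"ry": 0.0,"rz": 0.0,"hand": 0.1},{"tx": 0.002,"ty": -0.0045,"tz": 0.0,"rx": 0.0,"ry": 0.0,"rz": 0.0,"hand": 0.1},{"tx": 0.0025,"ty": -0.0056,"tz": 0.0,"rx": 0.0,"ry": 0.0,"rz": 0.0,"hand": 0.1},{"tx": 0.0029,"ty": -0.0068,"tz": 0.0,"rx": 0.0,"ry": 0.0,"rz": 0.0,"hand": 0.1}])

```text
time: 22.45
tcp_pos: [0.5734, -0.0382, 0.0926]
orientation: [-2.452, -1.964, 0.0]
force: [-4.3, 1.4, -0.9]
grip_width: 0.0197
```

```bash
python3 fo.py; for o in 4.3 4.7 5.1; do python3 nx.py .5732 -.0380 138.75 6 1.25 4.7 $o; done
```

```text
t 22.45 slide N: force 4.4 moment 5.0 ; Fy 1.2 [ 0.5734 -0.0382  0.0926] 0.019670565197492725
(0.4,-1.1) (0.8,-2.3) (1.1,-3.5) (1.4,-4.7) (1.7,-5.9) (1.9,-7.1) contact y -65.9
end cmd 0.5751 -0.0451
(0.5,-1.2) (0.9,-2.3) (1.3,-3.5) (1.7,-4.7) (2.0,-5.9) (2.3,-7.1) contact y -65.9
end cmd 0.5755 -0.0451
(0.6,-1.2) (1.1,-2.3) (1.5,-3.5) (2.0,-4.7) (2.4,-6.0) (2.7,-7.2) contact y -65.9
end cmd 0.5759 -0.0452
```

>>> jog_arm(increments=[{"tx": 0.0004,"ty": -0.0011,"tz": 0.0,"rx": 0.0,"ry": 0.0,"rz": 0.0,"hand": 0.1},{"tx": 0.0008,"ty": -0.0023,"tz": 0.0,"rx": 0.0,"ry": 0.0,"rz": 0.0,"hand": 0.1},{"tx": 0.0011,"ty": -0.0035,"tz": 0.0,"rx": 0.0,"ry": 0.0,"rz": 0.0,"hand": 0.1},{"tx": 0.0014,"ty": -0.0047,"tz": 0.0,"rx": 0.0,"ry": 0.0,"rz": 0.0,"hand": 0.1}])

```text
time: 22.95
tcp_pos: [0.5751, -0.0433, 0.0927]
orientation: [2.452, 1.964, 0.001]
force: [-4.1, 0.2, -2.4]
grip_width: 0.0198
```

```bash
python3 fo.py
```

```text
t 22.95 slide N: force 4.1 moment 3.6 ; Fy -0.3 [ 0.5751 -0.0433  0.0927] 0.019848633752052067
```

>>> jog_arm(increments=[{"tx": 0.0002,"ty": -0.0012,"tz": 0.0,"rx": 0.0,"ry": 0.0,"rz": 0.0,"hand": 0.1},{"tx": 0.0004,"ty": -0.0024,"tz": 0.0,"rx": 0.0,"ry": 0.0,"rz": 0.0,"hand": 0.1}])

```text
time: 23.2
tcp_pos: [0.5767, -0.0455, 0.093]
orientation: [2.451, 1.963, 0.004]
force: [0.7, 0.6, -0.8]
grip_width: 0.0201
```

```bash
python3 fo.py; python3 - <<'E'
from h import *
t=vision.read_camera('top');s=vision.read_camera('side')
cv2.imwrite('pics/e.png',np.hstack([cv2.resize(s[190:250,208:258],(400,480),interpolation=cv2.INTER_CUBIC)if 0 else cv2.resize(s[185:245,225:275],(400,480),interpolation=cv2.INTER_CUBIC),cv2.resize(t[160:220,240:290],(400,480),interpolation=cv2.INTER_CUBIC)]))
E
```

```text
t 23.20 slide N: force -0.6 moment 0.2 ; Fy 0.1 [ 0.5767 -0.0455  0.093 ] 0.020060446098797112
```

View pics/e.png

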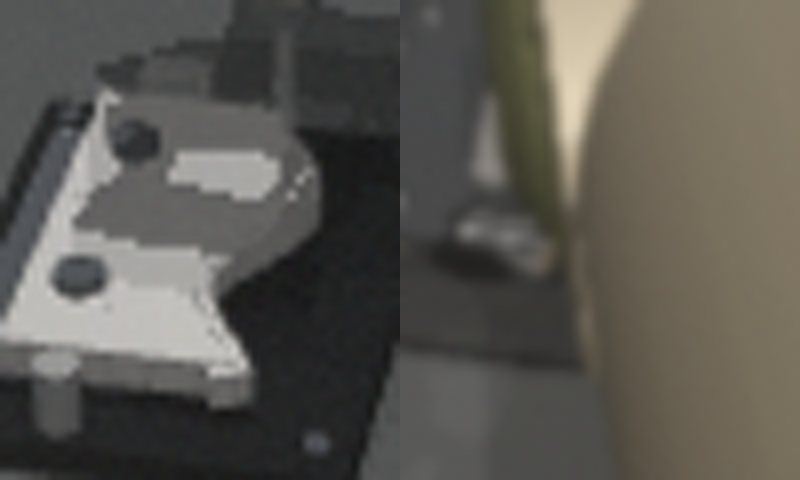

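The force fell to zero at the last rows: the ball has run off the stop end of the edge, with the picture showing the rod beyond the plate's far end. Retract and go back over the stand.

>>> jog_arm(increments=[{"tx": -0.006,"ty": -0.001,"tz": 0.0,"rx": 0.0,"ry": 0.0,"rz": 0.0,"hand": 0.1},{"tx": -0.02,"ty": -0.002,"tz": 0.0,"rx": 0.0,"ry": 0.0,"rz": 0.0,"hand": 0.1},{"tx": -0.022,"ty": -0.002,"tz": 0.03,"rx": 0.0,"ry": 0.0,"rz": 0.0,"hand": 0.1},{"tx": -0.022,"ty": -0.002,"tz": 0.058,"rx": 0.0,"ry": 0.0,"rz": 0.0,"hand": 0.1},{"tx": -0.03,"ty": 0.04,"tz": 0.058,"rx": 0.0,"ry": 0.0,"rz": 0.0,"hand": 0.1},{"tx": -0.04,"ty": 0.09,"tz": 0.058,"rx": 0.0,"ry": 0.0,"rz": 0.0,"hand": 0.1},{"tx": -0.048,"ty": 0.14,"tz": 0.058,"rx": 0.0,"ry": 0.0,"rz": 0.0,"hand": 0.1},{"tx": -0.056,"ty": 0.19,"tz": 0.058,"rx": 0.0,"ry": 0.0,"rz": 0.0,"hand": 0.1},{"tx": -0.064,"ty": 0.24,"tz": 0.058,"rx": 0.0,"ry": 0.0,"rz": 0.0,"hand": 0.1},{"tx": -0.071,"ty": 0.29,"tz": 0.058,"rx": 0.0,"ry": 0.0,"rz": 0.0,"hand": 0.1},{"tx": -0.076,"ty": 0.333,"tz": 0.058,"rx": 0.0,"ry": 0.0,"rz": 0.0,"hand": 0.1},{"tx": -0.076,"ty": 0.333,"tz": 0.054,"rx": 0.0,"ry": 0.0,"rz": 0.0,"hand": 0.1},{"tx": -0.076,"ty": 0.333,"tz": 0.054,"rx": 0.0,"ry": 0.0,"rz": 0.0,"hand": 0.1}])

```text
time: 24.92
tcp_pos: [0.4984, 0.2865, 0.1462]
orientation: [2.451, 1.964, -0.002]
force: [0.3, -0.8, -0.3]
grip_width: 0.0195
```

```bash
python3 - <<'E'
from h import *
s=vision.read_camera('side');o=robot.observe();print(o['time'],o['tcp_pos'],o['force'],o['moment'],o['orientation'])
a=cv2.imread('pics/s1.png');x,y=255,229
f=lambda m:cv2.resize(m[y:y+75,x:x+50],(400,600),interpolation=cv2.INTER_CUBIC)
cv2.imwrite('pics/s4c.png',np.hstack([f(a[:,20-0:] if 0 else np.roll(a,-15,1)),f(np.roll(s,-15,1))]))
E
```

```text
24.975 [0.49877976 0.28601327 0.1463905 ] [ 0.24986357  0.05884101 -1.33607936] [ 5.05730871e-06 -5.20186382e-02  1.28982276e-03] [ 2.45246959e+00  1.96246264e+00 -2.05914044e-03]
```

View pics/s4c.png

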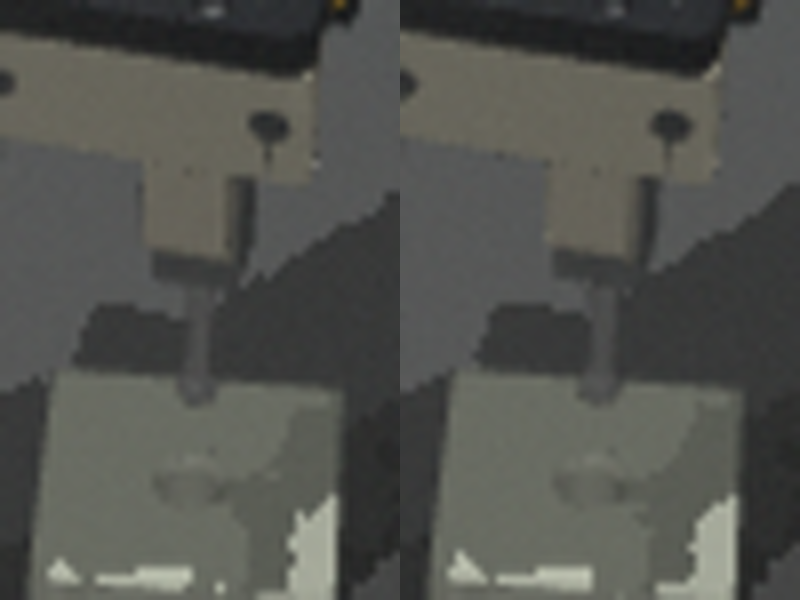

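The probe hangs just as it did after the pick (ball at crop (195,390) left, (600,388) right). TCP reads 1 mm low in y; correct this and insert.

>>> jog_arm(increments=[{"tx": 0.0,"ty": 0.001,"tz": -0.01,"rx": 0.0,"ry": 0.0,"rz": 0.0,"hand": 0.1},{"tx": 0.0,"ty": 0.001,"tz": -0.02,"rx": 0.0,"ry": 0.0,"rz": 0.0,"hand": 0.1},{"tx": 0.0,"ty": 0.001,"tz": -0.028,"rx": 0.0,"ry": 0.0,"rz": 0.0,"hand": 0.1},{"tx": 0.0,"ty": 0.001,"tz": -0.034,"rx": 0.0,"ry": 0.0,"rz": 0.0,"hand": 0.1},{"tx": 0.0,"ty": 0.001,"tz": -0.04,"rx": 0.0,"ry": 0.0,"rz": 0.0,"hand": 0.1},{"tx": 0.0,"ty": 0.001,"tz": -0.04,"rx": 0.0,"ry": 0.0,"rz": 0.0,"hand": 0.1}])

```text
time: 25.72
tcp_pos: [0.499, 0.2886, 0.1061]
orientation: [-2.452, -1.964, 0.001]
force: [-0.1, 0.4, -0.3]
grip_width: 0.0199
```

```bash
python3 ob.py
```

```text
25.725 [-0.136  0.424 -0.266] [0. 0. 0.] [ 0.021 -0.016  0.004] [0. 0. 0.] [0.499 0.289 0.106]
```

>>> jog_arm(increments=[{"tx": 0.0,"ty": -0.0005,"tz": -0.01,"rx": 0.0,"ry": 0.0,"rz": 0.0,"hand": 0.1},{"tx": 0.0,"ty": -0.0005,"tz": -0.018,"rx": 0.0,"ry": 0.0,"rz": 0.0,"hand": 0.1},{"tx": 0.0,"ty": -0.0005,"tz": -0.024,"rx": 0.0,"ry": 0.0,"rz": 0.0,"hand": 0.1},{"tx": 0.0,"ty": -0.0005,"tz": -0.027,"rx": 0.0,"ry": 0.0,"rz": 0.0,"hand": 0.1},{"tx": 0.0,"ty": -0.0005,"tz": -0.0285,"rx": 0.0,"ry": 0.0,"rz": 0.0,"hand": 0.1},{"tx": 0.0,"ty": -0.0005,"tz": -0.0295,"rx": 0.0,"ry": 0.0,"rz": 0.0,"hand": 0.1},{"tx": 0.0,"ty": -0.0005,"tz": -0.0295,"rx": 0.0,"ry": 0.0,"rz": 0.0,"hand": 0.1}])

```text
time: 26.6
tcp_pos: [0.4992, 0.2882, 0.0777]
orientation: [2.452, 1.964, 0.001]
force: [-1.1, -1.4, 4.7]
grip_width: 0.0196
```

```bash
python3 ob.py
```

```text
26.6 [-1.054 -1.41   4.748] [0. 0. 0.] [-0.122  0.328 -0.076] [0. 0. 0.] [0.499 0.288 0.078]
```

Seated at the same height as at the start (0.0777), with 5 N upward reaction. Release and lift.

>>> jog_arm(increments=[{"tx": 0.0,"ty": 0.0,"tz": 0.0,"rx": 0.0,"ry": 0.0,"rz": 0.0,"hand": 0.3},{"tx": 0.0,"ty": 0.0,"tz": 0.0,"rx": 0.0,"ry": 0.0,"rz": 0.0,"hand": 0.5},{"tx": 0.0,"ty": 0.0,"tz": 0.0,"rx": 0.0,"ry": 0.0,"rz": 0.0,"hand": 0.6},{"tx": 0.0,"ty": 0.0,"tz": 0.0,"rx": 0.0,"ry": 0.0,"rz": 0.0,"hand": 0.6},{"tx": 0.0,"ty": 0.0,"tz": 0.0,"rx": 0.0,"ry": 0.0,"rz": 0.0,"hand": 0.6},{"tx": 0.0,"ty": 0.0,"tz": 0.02,"rx": 0.0,"ry": 0.0,"rz": 0.0,"hand": 0.6},{"tx": 0.0,"ty": 0.0,"tz": 0.05,"rx": 0.0,"ry": 0.0,"rz": 0.0,"hand": 0.6},{"tx": 0.0,"ty": 0.0,"tz": 0.1,"rx": 0.0,"ry": 0.0,"rz": 0.0,"hand": 0.6},{"tx": -0.02,"ty": 0.05,"tz": 0.15,"rx": 0.0,"ry": 0.0,"rz": 0.0,"hand": 0.6},{"tx": -0.05,"ty": 0.1,"tz": 0.16,"rx": 0.0,"ry": 0.0,"rz": 0.0,"hand": 0.6},{"tx": -0.08,"ty": 0.15,"tz": 0.16,"rx": 0.0,"ry": 0.0,"rz": 0.0,"hand": 0.6},{"tx": -0.11,"ty": 0.2,"tz": 0.16,"rx": 0.0,"ry": 0.0,"rz": 0.0,"hand": 0.6},{"tx": -0.14,"ty": 0.25,"tz": 0.16,"rx": 0.0,"ry": 0.0,"rz": 0.0,"hand": 0.6},{"tx": -0.14,"ty": 0.25,"tz": 0.16,"rx": 0.0,"ry": 0.0,"rz": 0.0,"hand": 0.6}])

```text
time: 28.35
tcp_pos: [0.3546, 0.5427, 0.2367]
orientation: [-2.442, -1.972, 0.001]
force: [0.0, 0.3, -0.8]
grip_width: 0.0558
```

```bash
python3 - <<'E'
from h import *
t=vision.read_camera('top');s=vision.read_camera('side');o=robot.observe();print(o['time'],o['tcp_pos'],o['force'],o['grip_width'])
c=lambda im,x,y:cv2.resize(im[y:y+60,x:x+80],(400,300),interpolation=cv2.INTER_CUBIC)
cv2.imwrite('pics/f.png',np.vstack([np.hstack([c(t,211,151),c(s,208,190)]),np.hstack([c(t,110,190),c(s,255,258)])]))
d=cv2.absdiff(t,cv2.imread('pics/t0.png')).max(2)>60;ys,xs=np.nonzero(d);print(d.sum(),xs[:20],ys[:20])
E
```

```text
28.45 [0.35876276 0.53810924 0.23673625] [ 0.58949869 -0.1951382  -0.07115064] 0.05561567247611545
249 [0 1 0 1 2 0 1 2 0 1 2 0 1 2 0 1 2 0 1 0] [298 298 299 299 299 300 300 300 301 301 301 302 302 302 303 303 303 304
 304 305]
```

View pics/f.png

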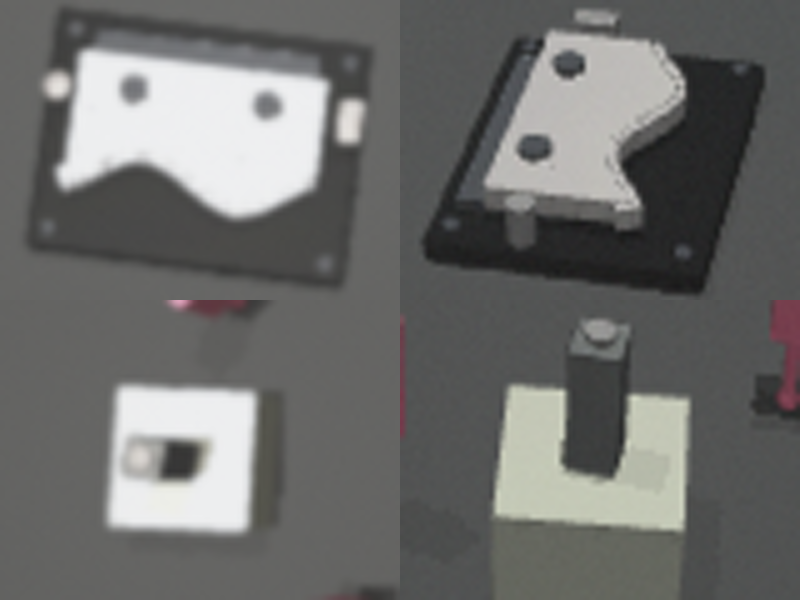

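The probe is upright in its stand as at the start (cap at side crop (600,332)), and the plate is back at rest. Handing in.

```bash
python3 -c "
from cell import robot
o=robot.observe();print(o['qd'].round(3));print(robot.job_done())"
```

```text
[ 0.033 -0.011  0.025  0.013  0.002 -0.001  0.001]
the job is handed in; nothing more can be done
None
```

I traced the whole wavy edge with the ball probe, from the stud end until the ball ran off the stop end, and put the probe back in its stand. The job was handed in at about 28.5 s.

- **Trace:** speed was about 10 mm/s. The readings I took at each stop gave a slide force of about 3 to 5.7 N, which is 0.75 to 1.4 mm of push. The force fell to zero only past the stop end. The ball height was 28 mm by calculation.
- **Probe return:** it seated at the same tool height as when I picked it up (0.0777 m), with a 5 N upward reaction, and then I let go. The last pictures show it upright and home and the plate back at rest.
- **Bystanders:** an image comparison with the start found changes, and I listed only the first 20 changed pixels, all at the left edge where the arm was. I viewed only the fixture and the stand close up.

**Limits and disagreements:**
- The edge was touched about 3 mm farther along x than the camera fit gave. On the steep stretch the arm lagged its commands by up to 2 mm, so I steered the push by force.
- At two stops the force reading and the moment reading differed by about 1.3 N.
- The plate's push between stops was not measured.

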